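Clamp the casting moulds and restart the vibrating table

ROBOT

A 6-joint arm with a two-finger parallel gripper is mounted at the origin on the work surface. World frame = base frame: x ahead of the robot, y to its left, z up, the work surface at z = 0. Lengths are in m, angles in rad, forces in N, time in s.
With the tool pointing down it reaches from about 0.35 to 0.85 m from the base axis. Payload 8.1 kg.
Tool frame: the origin (TCP) lies on the centre line of the jaws, within the pads' length; the fingertips stand 17 mm ahead of it and the grasp point (between the pads) lies 2 mm behind it; z points along the fingers, y is the line along which they close (so a half turn about z gives the same grasp; the last joint's range is limited). The gripper opens to 93 mm and grips with 3 to 60 N. Pads are 15 mm wide; open, the fingers measure 128 mm over their backs; the gripper's body (75 mm by 188 mm) begins 65 mm behind the grasp point.
Start: joints at [-1.23, 0.13, 1.488, -0, 1.523, -0.085], TCP at [0.248, -0.546, 0.236] pointing down, gripper open.
Joint ranges: [-2.96, 2.96], [-0.89, 2.26], [0.02, 2.5], [-1.34, 4.48], [0, 2.73], [-2.66, 2.66]. Speed limits (rad/s): [2.39, 2.39, 2.79, 3.14, 3.14, 3.14].

INTERFACE

Orientations are given as a rotation vector (axis times angle).
In Python, from plant import telemetry, viewer, order gives the robot as it stands.
- The arm moves only by the tool send_rows, never from a script. Its argument "plan" is a list that holds one entry, the list of rows, each a list of 5 numbers: the closure, from -1 (fully open) to 1 (shut), then the shift along the world's x, y, z normalised to -1 to 1, where 1 is 0.2 m, then the turn about the world's z normalised to -1 to 1, where 1 is 60 degrees. A call has 1 to 20 rows; each row is the pose to reach, as a shift and turn from the pose commanded when the call began; what a row does not reach only later rows make up. A row lasts 1/12 s, in which the tool goes at most 41.7 mm and 7.16 degrees, less where a joint would pass 70% of its speed; a pose out of reach is approached as far as the arm can. A call with a number of a shift or a turn outside -1 to 1 is refused whole. A call with a gripper value outside its range is refused whole. The fingers move at their own pace and stop on an object; "force" is the grip in N (left out, the last holds). Time passes only in rows, so rows that repeat a pose let the fingers close. It gives the time, the measured TCP pose, the force, the opening and the grip force at its end, in the units of the state.
- telemetry.read_state(): the state, without advancing time (a new reading comes with each control period).
- viewer.read_camera(name): name is "scene" or "top"; returns (picture, depth): 420x560x3 uint8, blue, green, red; 420x560 float32, m along the optical axis (not along the pixel's ray), 0 where there is no reading.
- viewer.calibration(name): a dict with "camera_matrix" (3x3 intrinsics, pixels), "dist_coeffs" ([k1, k2, p1, p2, k3] as OpenCV has them; the pictures are not rectified), "extrinsics" (4x4, takes a point from camera to world coordinates). Camera axes: x right, y up, looking along -z (the intrinsics and any distortion apply to the point x, -y, -z); pixel columns grow to the right and rows downward; lengths in m; the calibration is good to about 2 mm. A picture is of the moment at which its call begins. calibration takes no time and is no camera call.
- order.close_job(): hands the job in; it is judged then, once.
The state is a dict: "t": time; "q": joint angles; "dq": joint speeds; "joint_torque": joint torques, N m; "tool_pos": TCP position; "orientation": TCP orientation; "force": force on the tool from outside, world axes, zero at the start; "wrist_torque": the same for the moment, N m; "opening": finger opening in m; "gripper_force": force on a finger pad.
Only numpy, scipy, OpenCV 4.12 (cv2) and the standard library are available. Lean on these libraries where they do the work, as an engineer would, in place of code of your own. Each camera call takes 0.05 s, during which the arm holds its last target. There are 200 camera calls.

TASK

Get the moulds on the vibrating table ready: switch it off by moving the control lever all the way to the black mark, then turn the brass nut of every mould there clockwise with the fingers until its black stripe meets the white line (finger-tight, no further by hand), and only when all are finger-tight take the wrench and turn each nut on until its stripe meets the red line. Lay the wrench back flat and wholly on its rubber mat and let go of it, then set the lever to the green mark and leave it there. Do not disturb the other things on the table.

Things in the scene. Friction and masses are not known exactly. Their poses are not given: they have to be found in the camera images.
- mould_pink: pink mould (4 kg) under a steel clamp plate, standing on the vibrating table (top 30 mm up), or absent. Origin: centre of underside. Plate 140 (x) by 110 mm (y), flat top 45 mm above the origin; at its centre the nut, on a fixed stud 18 mm thick that ends 10 mm above it. Painted lines run out from the nut: white at +1.0 rad, red at +0.1 rad from the mould x axis (counter-clockwise)
- hex_pink: brass captive hex nut of the pink mould, 36 mm across flats, 42 across corners, 22 mm tall. Origin: on its axis at its underside, which lies on the plate. Its x axis, and every 60 degrees from it, is the normal of a flat. Turns with the nut joint; does not rise or sink. A black stripe on its top lies +2.0 rad from its x axis
- nut_pink (a joint): turn of that nut in rad, growing clockwise from above; at 1.0 the black stripe meets the white line (finger-tight), at 1.9 it meets the red line and the nut comes up hard on a stop. Starts at 0 to 0.3. Stays where it is left; friction about 0.22 N m all the way
- mould_green: green mould (4 kg) under a steel clamp plate, standing on the vibrating table (top 30 mm up), or absent. Origin: centre of underside. Plate 140 (x) by 110 mm (y), flat top 45 mm above the origin; at its centre the nut, on a fixed stud 18 mm thick that ends 10 mm above it. Painted lines run out from the nut: white at +1.0 rad, red at +0.1 rad from the mould x axis (counter-clockwise)
- hex_green: brass captive hex nut of the green mould, 36 mm across flats, 42 across corners, 22 mm tall. Origin: on its axis at its underside, which lies on the plate. Its x axis, and every 60 degrees from it, is the normal of a flat. Turns with the nut joint; does not rise or sink. A black stripe on its top lies +2.0 rad from its x axis
- nut_green (a joint): turn of that nut in rad, growing clockwise from above; at 1.0 the black stripe meets the white line (finger-tight), at 1.9 it meets the red line and the nut comes up hard on a stop. Starts at 0 to 0.3. Stays where it is left; friction about 0.22 N m all the way
- mould_cream: cream mould (4 kg) under a steel clamp plate, standing on the vibrating table (top 30 mm up), or absent. Origin: centre of underside. Plate 140 (x) by 110 mm (y), flat top 45 mm above the origin; at its centre the nut, on a fixed stud 18 mm thick that ends 10 mm above it. Painted lines run out from the nut: white at +1.0 rad, red at +0.1 rad from the mould x axis (counter-clockwise)
- hex_cream: brass captive hex nut of the cream mould, 36 mm across flats, 42 across corners, 22 mm tall. Origin: on its axis at its underside, which lies on the plate. Its x axis, and every 60 degrees from it, is the normal of a flat. Turns with the nut joint; does not rise or sink. A black stripe on its top lies +2.0 rad from its x axis
- nut_cream (a joint): turn of that nut in rad, growing clockwise from above; at 1.0 the black stripe meets the white line (finger-tight), at 1.9 it meets the red line and the nut comes up hard on a stop. Starts at 0 to 0.3. Stays where it is left; friction about 0.22 N m all the way
- wrench: loose flat steel open-ended wrench, both faces alike, red strip on the handle; 10 mm thick, 164 long, 0.2 to 0.4 kg. Origin: between the jaws at mid-thickness (where the nut's axis sits). x: from handle to open end; z: thickness. Jaw gap 38 mm, jaws reach 14 mm past the origin, throat 24 mm behind it, head 64 wide. Handle 20 mm wide, 38 to 150 mm behind the origin; balance 58 mm behind
- wrench_grip (a point): point on the middle of the wrench's handle, 90 mm behind the jaw centre, at mid-thickness: a good place to grip (20 mm wide, across)
- wrench_tail (a point): end of the wrench's handle, 150 mm behind the jaw centre
- mat: black rubber tool mat, fixed, 260 mm (x) by 140 mm (y), 3 mm thick, where the wrench lies at the start. Origin: centre of its underside on the work surface
- console: grey control box of the vibrating table, fixed, 130 mm (x) by 75 mm (y) by 45 mm high, with the lever and, 22 to 26 mm to the lever's left (+y), a white disc of 46 mm radius about the pivot with black (off), green and orange marks. Origin: centre of its underside
- lever (a joint): angle of the lever in rad: 0 (black mark) leans 0.7 rad to the box's -x side, upright at 0.7, the green mark is at 0.95, the orange mark at the stop, 1.4; it swings about the box's y axis. Starts at 0.55 to 1.3 (left on), stays where it is left, friction about 0.13 N m
- lever_knob (a point): centre of the black ball, 26 mm across, on the lever's end, 85 mm from the pivot
- lever_pivot (a point): the lever's pivot, 45 mm above the work surface
- cup_low: bystander: brown paper cup, 64 mm across, 55 mm tall
- cup_tall: bystander: white paper cup, 72 mm across, 95 mm tall
- drink_can: bystander: red drink can, 66 mm across, 120 mm tall
- pigment: bystander: pink pigment bottle with a red cap, 40 mm across, 100 mm tall
- spatula: bystander: steel spatula with a wooden handle, 200 mm long, lying flat
- tile: bystander: cream cast tile with a lime inlay, 80 x 80 x 18 mm
- stick: bystander: wooden stirring stick, 10 mm thick, 140 mm long
Not all that is in view belongs to the job. What is shaped like the mould_pink but blue is not meant.

How it is judged:
On the way, in this order (a step that is already met when the one before it is completed fails the run):
1. the lever is off, at the black mark (below 0.12) (value of joint lever below 0.12 rad), for 0.2 s.
2. every nut is finger-tight: its stripe at the white line (nut between 0.82 and 1.2), the lever still off (value of joint lever below 0.2 rad and value of joint nut_pink between 0.82 and 1.2 rad and value of joint nut_green between 0.82 and 1.2 rad and value of joint nut_cream between 0.82 and 1.2 rad), for 0.2 s.
3. every nut has been brought to the red line (nut above 1.78), the lever still off (value of joint lever below 0.2 rad and value of joint each of nut_pink, nut_green, nut_cream above 1.78 rad), for 0.2 s.
4. the wrench lies flat and wholly on the mat, released (x of wrench in the frame of mat between -0.13 and 0.13 m and y of wrench in the frame of mat between -0.07 and 0.07 m and x of wrench_tail in the frame of mat between -0.13 and 0.13 m and y of wrench_tail in the frame of mat between -0.07 and 0.07 m and z of each of wrench, wrench_tail in the frame of mat below 0.018 m and contact force between the fingers and wrench below 0.1 N and linear speed of wrench below 0.02 m/s), for 0.3 s.
5. the lever is at the green mark (0.85 to 1.05) and still (value of joint lever between 0.85 and 1.05 rad and velocity of joint lever between -0.05 and 0.05 rad/s), for 0.3 s.
At the end, for the whole second after the job is handed in: every nut is at the red line (above 1.78 rad of its 1.9), the wrench lies released and at rest, flat and with both ends inside the edges of its mat, and the lever stands at the green mark (0.95 within 0.1 rad) (all of step 4 and all of step 5 and value of joint each of nut_pink, nut_green, nut_cream above 1.78 rad); the robot touches nothing.
It fails at once if the fingers turn a nut well past the white line (above 1.35) ((contact force between the fingers and hex_pink above 3 N and value of joint nut_pink above 1.35 rad) or (contact force between the fingers and hex_green above 3 N and value of joint nut_green above 1.35 rad) or (contact force between the fingers and hex_cream above 3 N and value of joint nut_cream above 1.35 rad)).
It fails at once if the wrench is used on a nut before that nut is finger-tight (below 0.75) ((contact force between wrench and hex_pink above 2 N and value of joint nut_pink below 0.75 rad) or (contact force between wrench and hex_green above 2 N and value of joint nut_green below 0.75 rad) or (contact force between wrench and hex_cream above 2 N and value of joint nut_cream below 0.75 rad)).
It fails at once if a bystander is pushed away by more than 40 mm (distance of any of cup_low, cup_tall, drink_can, pigment, spatula, tile, stick from where it was at the start of the episode above 0.04 m).
Of mould_pink, mould_green, mould_cream only 2 to 3 are there at a start; the rules pass over those that are not, and their reading is None.
At some moment in a run one of wrench may be knocked a few centimetres aside while the robot is not near it.
Once in a run the grip may slacken for a moment while it holds something.
It also fails if it takes over 210 s, if anything falls off the work surface, if the arm or the gripper's body presses on something with over 40 N, if the wrist force passes 120 N, or if a joint passes its speed limit or range.

## Working session

There is one attempt and no reset: what is moved stays moved. The work goes in short steps, Python scripts to look and compute and a tool call to move; the robot and the scene stay as the last step left them, time stands still between calls to the robot, and variables do not carry over. Pictures are saved under pics/ and viewed, at most 14 in all, crops included, and the job is handed in when it is done.

Besides the shell and the picture viewer there is one more tool, called after ">>>" by a JSON object that holds its "fn" and its "kwargs". send_rows: Moves the arm, as the interface text tells. Scaled input: -1 to 1 covers 0.2 m each way for a shift and 60 degrees each way for a turn. Its arguments: {"type":"object","properties":{"plan":{"type":"array"},"force":{"type":"number"}},"required":["plan"]}

```bash
mkdir -p pics
cat > h.py <<'E'
import numpy as np, cv2
from plant import telemetry, viewer, order
def shot(n):
    im,d=viewer.read_camera(n); np.savez(''+n+'.npz',im=im,d=d); return im,d
def load(n):
    z=np.load(''+n+'.npz'); return z['im'],z['d']
def ray(n,uv):
    c=viewer.calibration(n);K=np.array(c['camera_matrix'],float);D=np.array(c['dist_coeffs'],float);E=np.array(c['extrinsics'])
    p=cv2.undistortPoints(np.array(uv,float).reshape(-1,1,2),K,D).reshape(-1,2)
    r=np.c_[p[:,0],-p[:,1],-np.ones(len(p))]
    return E[:3,3],r@E[:3,:3].T
def atz(n,uv,z):
    o,r=ray(n,uv); s=(np.array(z)-o[2])/r[:,2]; return o+r*s[:,None]
def atd(n,uv,d):
    o,r=ray(n,uv); return o+r*np.array([d[int(v),int(u)] for u,v in uv])[:,None]
def proj(n,P):
    c=viewer.calibration(n);K=np.array(c['camera_matrix'],float);D=np.array(c['dist_coeffs'],float);E=np.array(c['extrinsics'])
    q=(np.array(P,float).reshape(-1,3)-E[:3,3])@E[:3,:3]; q=q*[1,-1,-1]
    return cv2.projectPoints(q,np.zeros(3),np.zeros(3),K,D)[0].reshape(-1,2)
def crop(im,u0,v0,u1,v1,f,name):
    cv2.imwrite('pics/'+name,cv2.resize(im[v0:v1,u0:u1],None,fx=f,fy=f,interpolation=cv2.INTER_CUBIC))
E
python3 - <<'E'
from h import *
a,_=shot('top');b,_=shot('scene')
cv2.imwrite('pics/top0.png',cv2.resize(a,(800,600),interpolation=cv2.INTER_CUBIC));cv2.imwrite('pics/scene0.png',cv2.resize(b,(800,600),interpolation=cv2.INTER_CUBIC))
for n in('top','scene'):
    c=viewer.calibration(n);print(np.round(c['camera_matrix'],1),np.round(c['extrinsics'],3))
print(telemetry.read_state())
E
```

```text
[[416.3   0.  278.1]
 [  0.  416.3 211. ]
 [  0.    0.    1. ]] [[ 0.013  0.996 -0.088  0.431]
 [-1.     0.015  0.022  0.007]
 [ 0.023  0.087  0.996  1.112]
 [ 0.     0.     0.     1.   ]]
[[383.6   0.  282.3]
 [  0.  383.6 207.6]
 [  0.    0.    1. ]] [[-0.694 -0.483  0.533  1.163]
 [ 0.72  -0.452  0.526  0.592]
 [-0.013  0.749  0.662  0.871]
 [ 0.     0.     0.     1.   ]]
{'t': 0.1, 'q': array([-1.23038241e+00,  1.31092572e-01,  1.48914010e+00,  1.65023798e-05,
        1.52298094e+00, -8.54084508e-02]), 'dq': array([ 0.00024703, -0.00297945, -0.00524545,  0.00085376, -0.00010263,
        0.00039993]), 'joint_torque': array([ 6.76737945e-04, -5.61337709e+01, -4.93100059e+01,  7.70213711e-02,
        2.89977214e-02, -4.09378208e-05]), 'tool_pos': array([ 0.24770695, -0.54596924,  0.2347048 ]), 'orientation': array([-3.06908190e+00, -6.63496722e-01,  2.97935125e-04]), 'force': array([ 0.5138283 ,  0.07168779, -0.28240014]), 'wrist_torque': array([0.00673008, 0.03218264, 0.01900393]), 'gripper_force': 0.0, 'opening': 0.0928963939729881}
```

View pics/top0.png

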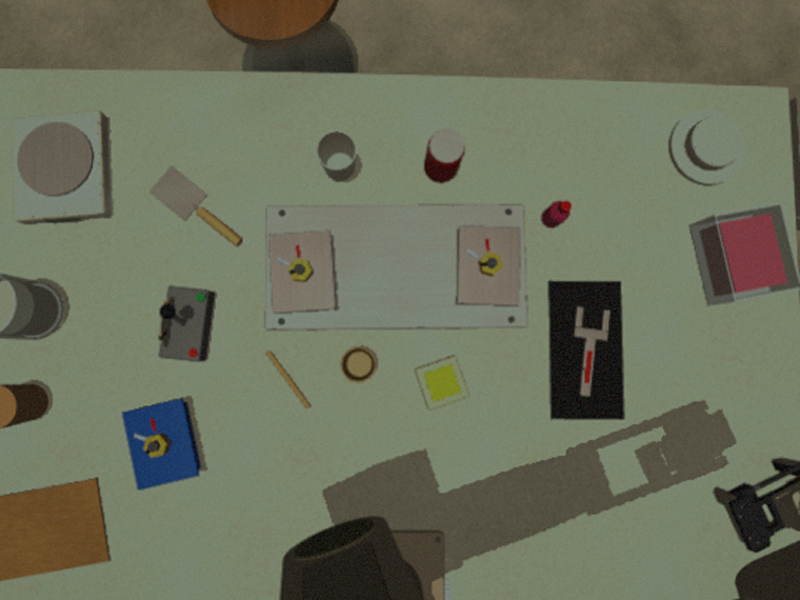

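View pics/scene0.png

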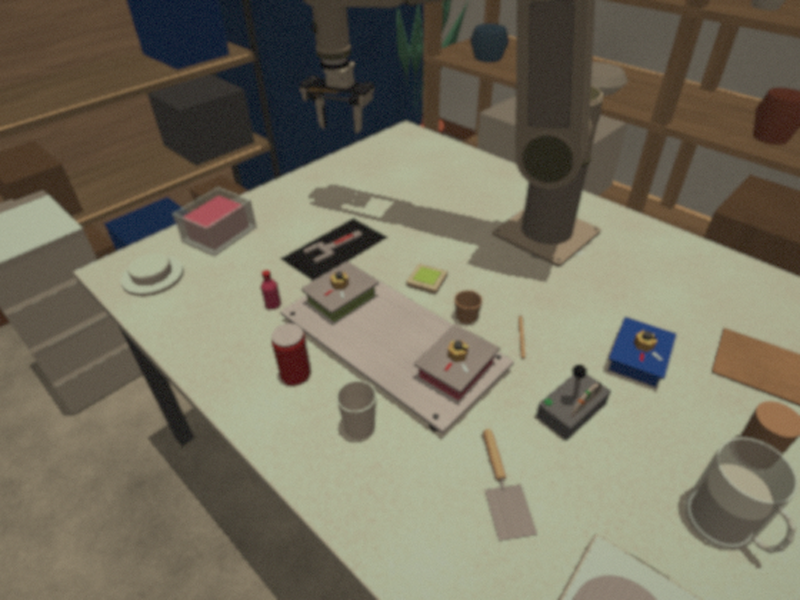

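Run:
```python
from h import *
a,d=load('top');b,e=load('scene')
def c(im,u,v,w=40,h=30): return cv2.resize(im[v-h:v+h,u-w:u+w],(400,300),interpolation=cv2.INTER_CUBIC)
m=np.vstack([np.hstack([c(a,210,188),c(a,343,185)]),np.hstack([c(a,130,225),c(a,413,245,56,42)])])
cv2.imwrite('pics/m1.png',np.clip(m*1.5,0,255).astype('uint8'))
m=np.vstack([np.hstack([c(b,320,247),c(b,238,198)]),np.hstack([c(b,402,278,40,30),c(b,233,172)])])
cv2.imwrite('pics/m2.png',np.clip(m*1.5,0,255).astype('uint8'))
```

```text
(no output)
```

View pics/m1.png

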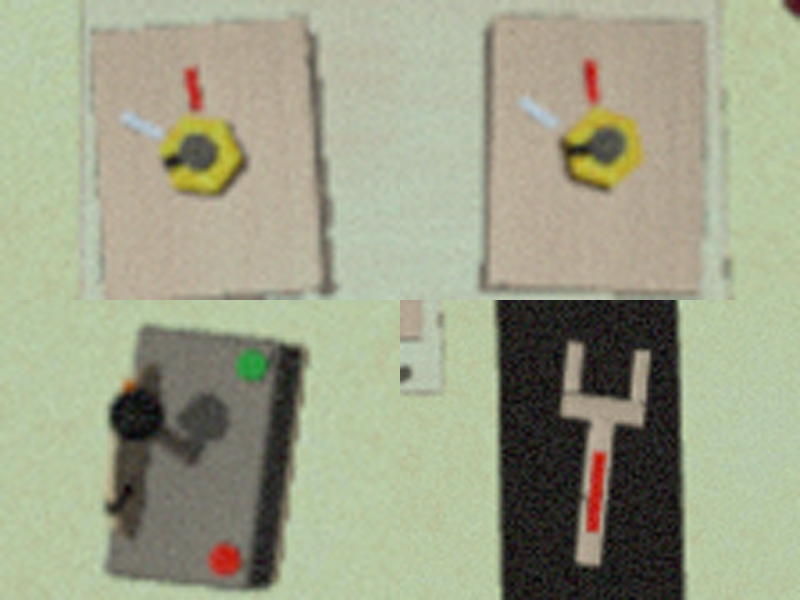

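View pics/m2.png

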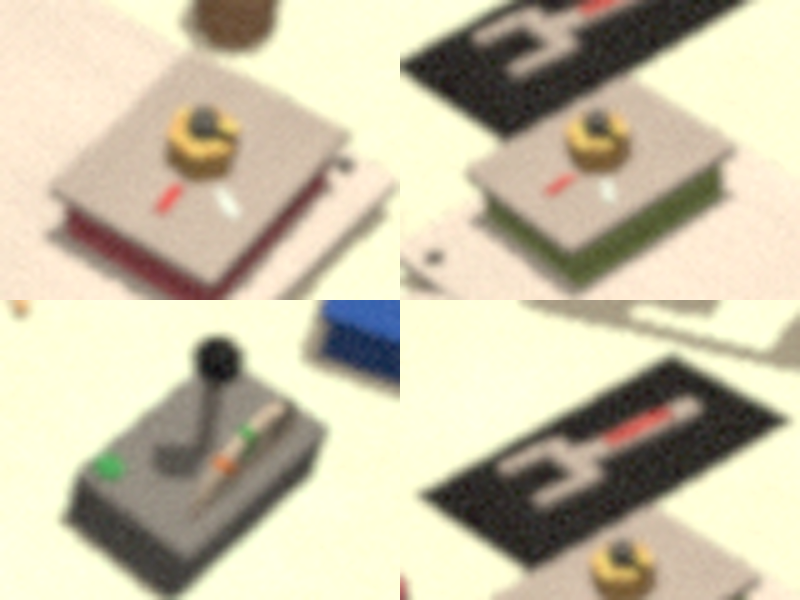

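Run:
```python
from h import *
np.set_printoptions(suppress=True,precision=4)
a,d=load('top')
def w(off,s,pts,z,n='top'): return atz(n,np.array(off)+np.array(pts)/s-0.5+0.5/s,z)
ang=lambda p,q:np.degrees(np.arctan2(*(q-p)[[1,0]]))
P=w((170,158),5,[(92,30),(308,16),(325,290)],.075);print('pink TL TR BR',P[:,:2],ang(P[1],P[0])-90,ang(P[2],P[1]),'ctr',((P[0]+P[2])/2)[:2], np.linalg.norm(P[0]-P[1]),np.linalg.norm(P[2]-P[1]))
print('stud',w((170,158),5,[(198,152)],.107),'nut',w((170,158),5,[(203,156)],.097),'stripe end',w((170,158),5,[(168,161)],.097))
G=w((303,155),5,[(90,18),(302,22),(298,290),(88,288)],.075);print('green',G[:,:2],ang(G[1],G[0])-90,ang(G[2],G[1]),ang(G[3],G[0]),'ctr',G.mean(0)[:2],np.linalg.norm(G[0]-G[1]),np.linalg.norm(G[2]-G[1]))
print('stud',w((303,155),5,[(208,144)],.107),'nut',w((303,155),5,[(204,148)],.097),'stripe end',w((303,155),5,[(172,152)],.097))
# depth check
for uv in [(209,188),(205,200),(343,184),(340,200),(300,200)]: print(uv,atd('top',[uv],d))
C=w((90,195),5,[(145,28),(280,45),(248,288),(105,275)],.045);print('cons',C[:,:2],C.mean(0)[:2],ang(C[2],C[1]),ang(C[3],C[0]),np.linalg.norm(C[0]-C[1]),np.linalg.norm(C[2]-C[1]))
o1,r1=ray('top',np.array([[90,195]])+np.array([[137,113]])/5-.4);o2,r2=ray('scene',np.array([[362,248]])+np.array([[218,58]])/5-.4)
A=np.c_[r1[0],-r2[0]];s=np.linalg.lstsq(A,o2-o1,rcond=None)[0];print('knob',o1+s[0]*r1[0],o2+s[1]*r2[0])
W=w((357,203),3.571,[(175,45),(242,52),(188,263)],.008);m=(W[0]+W[1])/2;print('wrench tips',W[:,:2],'mid',m[:2],'ang',ang(W[2],m),'len',np.linalg.norm(m-W[2]))
M=atz('top',np.array([(549,281),(621,281),(624,418),(551,418)])*.7-.15,.003);print('mat',M[:,:2],M.mean(0)[:2])
```

```text
pink TL TR BR [[0.6385 0.2122]
 [0.6474 0.1036]
 [0.5089 0.092 ]] 4.70862364958144 4.813710534120822 ctr [0.5737 0.1521] 0.1089150384439571 0.1390680310592853
stud [[0.5728 0.1524 0.107 ]] nut [[0.5723 0.1514 0.097 ]] stripe end [[0.5695 0.1685 0.097 ]]
green [[ 0.6582 -0.1226]
 [ 0.6582 -0.231 ]
 [ 0.5211 -0.2282]
 [ 0.5206 -0.1221]] 0.008330328056175063 -1.189758616709537 -0.22168451037802075 ctr [ 0.5895 -0.176 ] 0.10839822418333574 0.1370921399413689
stud [[ 0.5895 -0.1769  0.107 ]] nut [[ 0.589  -0.1767  0.097 ]] stripe end [[ 0.5868 -0.1608  0.097 ]]
(209, 188) [[0.5729 0.153  0.1065]]
(205, 200) [[0.5469 0.1668 0.0748]]
(343, 184) [[ 0.5878 -0.1738  0.1077]]
(340, 200) [[ 0.5523 -0.1722  0.0737]]
(300, 200) [[ 0.5555 -0.0743  0.0318]]
cons [[0.5464 0.3933]
 [0.5387 0.3235]
 [0.4142 0.3349]
 [0.4197 0.408 ]] [0.4798 0.3649] -5.210075637909546 -6.601147713994177 0.07022452701849202 0.12495734465603338
knob [0.4969 0.3648 0.1291] [0.4956 0.3666 0.1297]
wrench tips [[ 0.5216 -0.3611]
 [ 0.517  -0.4123]
 [ 0.3589 -0.3689]] mid [ 0.5193 -0.3867] ang -6.3374701876175825 len 0.16136973568139446
mat [[ 0.5719 -0.3046]
 [ 0.5742 -0.4433]
 [ 0.3163 -0.4443]
 [ 0.3155 -0.3062]] [ 0.4445 -0.3746]
```

Top view: two moulds, pink (nut ≈ 0.5725, 0.152) and green (nut ≈ 0.589, −0.177), no cream. Wrench on the mat at right, console at left with lever near the green mark and the black mark on the robot's side. Plate, wrench and console sizes agree with those given. Moving to the lever.

>>> {"fn": "send_rows", "kwargs": {"plan": [[[-1,0.248,0.912,0,-0.254],[-1,0.248,0.912,0,-0.254],[-1,0.248,0.912,0,-0.254],[-1,0.248,0.912,0,-0.254],[-1,0.248,0.912,0,-0.254],[-1,0.248,0.912,0,-0.254]]]}}

```text
t: 0.6
tool_pos: [0.2985, -0.3602, 0.2353]
orientation: [-3.13, -0.256, -0.001]
force: [1.1, 0.1, -0.4]
opening: 0.0929
gripper_force: 0.0
```

>>> {"fn": "send_rows", "kwargs": {"plan": [[[-1,0.248,0.912,0,-0.254],[-1,0.248,0.912,0,-0.254],[-1,0.248,0.912,0,-0.254],[-1,0.248,0.912,0,-0.254],[-1,0.248,0.912,0,-0.254],[-1,0.248,0.912,0,-0.254]]]}}

```text
t: 1.1
tool_pos: [0.348, -0.178, 0.2356]
orientation: [-3.136, 0.161, -0.001]
force: [0.6, 0.0, -0.4]
opening: 0.0932
gripper_force: 0.0
```

>>> {"fn": "send_rows", "kwargs": {"plan": [[[-1,0.248,0.912,0,0],[-1,0.248,0.912,0,0],[-1,0.248,0.912,0,0],[-1,0.248,0.912,0,0],[-1,0.248,0.912,0,0],[-1,0.248,0.912,0,0]]]}}

```text
t: 1.6
tool_pos: [0.3975, 0.0036, 0.2355]
orientation: [-3.136, 0.161, -0.0]
force: [-0.1, 0.2, -0.1]
opening: 0.0929
gripper_force: 0.0
```

>>> {"fn": "send_rows", "kwargs": {"plan": [[[-1,0.248,0.912,0,0],[-1,0.248,0.912,0,0],[-1,0.248,0.912,0,0],[-1,0.248,0.912,0,0],[-1,0.248,0.912,0,0],[-1,0.248,0.912,0,0]]]}}

```text
t: 2.1
tool_pos: [0.4473, 0.1856, 0.235]
orientation: [-3.137, 0.162, 0.001]
force: [-0.1, 0.2, 0.2]
opening: 0.0928
gripper_force: 0.0
```

>>> {"fn": "send_rows", "kwargs": {"plan": [[[-1,0.248,0.912,0,0],[-1,0.248,0.912,0,0],[-1,0.248,0.912,0,0],[-1,0.248,0.912,0,0],[-1,0.248,0.912,0,0],[-1,0.248,0.912,0,0],[-1,0.248,0.912,0,0]]]}}

```text
t: 2.68
tool_pos: [0.4967, 0.3646, 0.2345]
orientation: [3.135, -0.166, -0.002]
force: [-0.6, -0.7, -0.8]
opening: 0.0929
gripper_force: 0.0
```

>>> {"fn": "send_rows", "kwargs": {"plan": [[[-1,0,0,-0.3,0],[-1,0,0,-0.475,0],[-1,0,0,-0.475,0],[1,0,0,-0.475,0],[1,0,0,-0.475,0],[1,0,0,-0.475,0],[1,0,0,-0.475,0],[1,0,0,-0.475,0],[1,0,0,-0.475,0],[1,0,0,-0.475,0],[1,0,0,-0.475,0],[1,0,0,-0.475,0]]], "force": 10}}

```text
t: 3.68
tool_pos: [0.4958, 0.3657, 0.1408]
orientation: [-3.137, 0.166, -0.0]
force: [-0.7, 0.2, 0.5]
opening: 0.0376
gripper_force: 0.0
```

>>> {"fn": "send_rows", "kwargs": {"plan": [[[1,0,0,0,0],[1,0,0,0,0],[1,0,0,0,0],[1,0,0,0,0]]]}}

```text
t: 4.02
tool_pos: [0.4957, 0.365, 0.1405]
orientation: [3.136, -0.167, -0.001]
force: [-1.6, -4.0, 2.1]
opening: 0.0254
gripper_force: 10.0
```

>>> {"fn": "send_rows", "kwargs": {"plan": [[[1,-0.04,-0.003,0.003,0],[1,-0.081,-0.005,0.005,0],[1,-0.123,0,0,0],[1,-0.165,0.005,-0.005,0],[1,-0.205,0.009,-0.015,0],[1,-0.245,0.012,-0.028,0],[1,-0.283,0.016,-0.047,0],[1,-0.32,0.02,-0.069,0],[1,-0.345,0.022,-0.09,0],[1,-0.369,0.025,-0.109,0],[1,-0.369,0.025,-0.109,0],[1,-0.369,0.025,-0.109,0]]]}}

```text
t: 5.02
tool_pos: [0.4215, 0.3718, 0.1196]
orientation: [-3.135, 0.165, -0.001]
force: [-0.9, 6.0, 4.9]
opening: 0.0249
gripper_force: 10.0
```

>>> {"fn": "send_rows", "kwargs": {"plan": [[[1,-0.02,0,-0.018,0],[1,-0.04,0,-0.03,0],[1,-0.04,0,-0.03,0]]]}}

```text
t: 5.27
tool_pos: [0.4159, 0.3723, 0.1156]
orientation: [-3.133, 0.166, -0.009]
force: [5.3, 4.7, 9.0]
opening: 0.0247
gripper_force: 9.9
```

Run:
```python
from h import *
b,e=shot('scene');a,d=shot('top')
def c(im,u,v,w=40,h=30): return cv2.resize(im[v-h:v+h,u-w:u+w],(400,300),interpolation=cv2.INTER_CUBIC)
cv2.imwrite('pics/m3.png',np.clip(np.hstack([c(b,402,278),c(a,130,225)])*1.5,0,255).astype('uint8'))
```

```text
(no output)
```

View pics/m3.png

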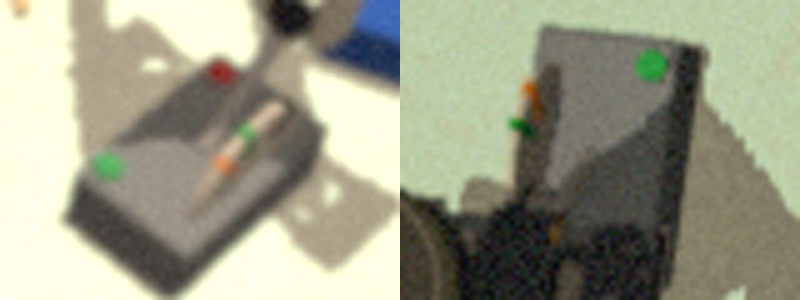

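Lever is against its stop on the black side (knob at (290,15) in the crop). Release, go to the pink nut.

>>> {"fn": "send_rows", "kwargs": {"plan": [[[-1,0,0,0,0],[-1,0,0,0,0],[-1,0,0,0,0],[-1,0,0,0,0],[-1,0,0,0.2,0],[-1,0,0,0.4,0],[-1,0,0,0.5,0],[-1,0,-0.2,0.5,0.1],[-1,0.2,-0.5,0.5,0.2],[-1,0.2,-0.5,0.5,0.2],[-1,0.2,-0.5,0.5,0.2]]]}}

```text
t: 6.28
tool_pos: [0.4559, 0.2662, 0.2124]
orientation: [3.135, 0.157, 0.0]
force: [-0.1, -0.8, 0.6]
opening: 0.0913
gripper_force: 0.0
```

>>> {"fn": "send_rows", "kwargs": {"plan": [[[-1,0.592,-0.595,0,0.2],[-1,0.592,-0.595,0,0.2],[-1,0.592,-0.595,0,0.2],[-1,0.592,-0.595,0,0.2],[-1,0.592,-0.595,-0.2,0.2],[-1,0.592,-0.595,-0.2,0.2]]]}}

```text
t: 6.78
tool_pos: [0.5705, 0.1489, 0.1659]
orientation: [3.104, 0.482, -0.014]
force: [-1.9, -0.8, -2.6]
opening: 0.0926
gripper_force: 0.0
```

Run:
```python
from h import *
print(telemetry.read_state()['tool_pos'],telemetry.read_state()['q'])
b,e=shot('scene');a,d=shot('top')
def c(im,u,v,w=40,h=30): return cv2.resize(im[v-h:v+h,u-w:u+w],(400,300),interpolation=cv2.INTER_CUBIC)
cv2.imwrite('pics/m4.png',np.clip(np.vstack([np.hstack([c(b,402,278),c(a,130,225)]),np.hstack([c(b,320,237),c(a,210,188)])])*1.5,0,255).astype('uint8'))
```

```text
[0.57050232 0.14889661 0.16588452] [ 1.68569206e-01  1.53107292e-01  1.59183710e+00 -3.60542669e-04
  1.40566734e+00  1.43099078e+00]
```

View pics/m4.png

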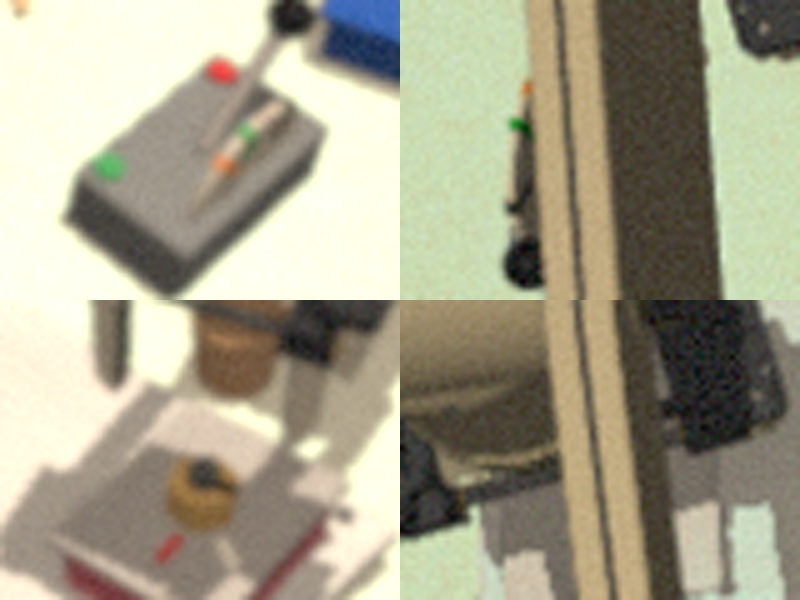

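>>> {"fn": "send_rows", "kwargs": {"plan": [[[-1,0,0,0,0],[-1,0,0,0,0],[-1,0,0,0,0]]]}}

```text
t: 7.13
tool_pos: [0.5729, 0.1528, 0.1749]
orientation: [-3.103, -0.491, -0.004]
force: [-0.2, -0.1, -0.7]
opening: 0.0931
gripper_force: 0.0
```

Run:
```python
from h import *
for l in (0,.1,.2): s=np.sin(l-.7); print(l,(proj('scene',[.4798+.085*s*.9945,.3649-.105*.085*s,.045+.085*np.cos(l-.7)])+.4-[362,248])*5)
```

```text
0 [[286.39266211  12.75321436]]
0.1 [[280.95751724  12.41164907]]
0.2 [[274.60963367  13.41627375]]
```

>>> {"fn": "send_rows", "kwargs": {"plan": [[[-1,0,0,-0.2,0],[-1,0,0,-0.39,0],[-1,0,0,-0.39,0],[1,0,0,-0.39,0],[1,0,0,-0.39,0],[1,0,0,-0.39,0],[1,0,0,-0.39,0],[1,0,0,-0.39,0],[1,0,0,-0.39,0],[1,0,0,-0.39,0],[1,0,0,-0.39,0],[1,0,0,-0.39,0],[1,0,0,-0.39,0],[1,0,0,-0.39,0]]], "force": 30}}

```text
t: 8.3
tool_pos: [0.5719, 0.1533, 0.0948]
orientation: [-3.101, -0.49, 0.001]
force: [-2.2, 7.6, 0.9]
opening: 0.0366
gripper_force: 29.3
```

```bash
python3 -c "
from h import *
s=telemetry.read_state();print({k:np.round(s[k],4) for k in s})"
```

```text
{'t': np.float64(8.3), 'q': array([0.1736, 0.218 , 1.6544, 0.0027, 1.2697, 1.4302]), 'dq': array([ 0.0001,  0.0006, -0.0001, -0.0028, -0.0004,  0.0003]), 'joint_torque': array([ -4.7389, -56.6029, -45.8341,  -2.5041,  -0.4783,   0.1851]), 'tool_pos': array([0.5719, 0.1533, 0.0948]), 'orientation': array([-3.1005e+00, -4.8990e-01,  9.0000e-04]), 'force': array([-2.203 ,  7.5655,  0.8854]), 'wrist_torque': array([1.2449, 0.4176, 0.1794]), 'gripper_force': np.float64(29.278), 'opening': np.float64(0.0366)}
```

>>> {"fn": "send_rows", "kwargs": {"plan": [[[1,0,0,0,-0.085],[1,0,0,0,-0.17],[1,0,0,0,-0.255],[1,0,0,0,-0.34],[1,0,0,0,-0.425],[1,0,0,0,-0.51],[1,0,0,0,-0.595],[1,0,0,0,-0.68],[1,0,0,0,-0.68],[1,0,0,0,-0.68],[1,0,0,0,-0.68]]]}}

```text
t: 9.22
tool_pos: [0.5719, 0.1532, 0.0948]
orientation: [-3.077, 0.622, 0.002]
force: [-2.7, 7.4, 1.4]
opening: 0.0367
gripper_force: 28.4
```

```bash
python3 -c "
from h import *
s=telemetry.read_state();print({k:np.round(s[k],4) for k in s})"
```

```text
{'t': np.float64(9.2167), 'q': array([0.1735, 0.2179, 1.6544, 0.0026, 1.2697, 2.1427]), 'dq': array([-0.    , -0.0005,  0.0013,  0.0021,  0.0004, -0.0008]), 'joint_torque': array([ -4.0419, -56.6071, -45.8484,  -2.585 ,  -0.4882,  -0.1832]), 'tool_pos': array([0.5719, 0.1532, 0.0948]), 'orientation': array([-3.0771e+00,  6.2250e-01,  2.1000e-03]), 'force': array([-2.7287,  7.4111,  1.3692]), 'wrist_torque': array([ 1.24  ,  0.4692, -0.1387]), 'gripper_force': np.float64(28.3614), 'opening': np.float64(0.0367)}
```

>>> {"fn": "send_rows", "kwargs": {"plan": [[[-1,0,0,0,0],[-1,0,0,0,0],[-1,0,0,0,0],[-1,0,0,0,0],[-1,0,0,0.2,0],[-1,0,0,0.4,0],[-1,0,0,0.4,0.1],[-1,0,-0.2,0.4,0.2],[-1,0.02,-0.4,0.4,0.31],[-1,0.03,-0.6,0.4,0.31],[-1,0.04,-0.83,0.4,0.31],[-1,0.04,-0.83,0.4,0.31]]]}}

```text
t: 10.22
tool_pos: [0.5805, -0.0209, 0.175]
orientation: [3.136, -0.125, 0.001]
force: [0.0, -0.1, -0.1]
opening: 0.0928
gripper_force: 0.0
```

>>> {"fn": "send_rows", "kwargs": {"plan": [[[-1,0.04,-0.2,0,0.1],[-1,0.04,-0.4,0,0.2],[-1,0.04,-0.6,0,0.31],[-1,0.04,-0.817,0,0.31],[-1,0.04,-0.817,0,0.31],[-1,0.04,-0.817,0,0.31],[-1,0.04,-0.817,0,0.31],[-1,0.04,-0.817,0,0.31]]]}}

```text
t: 10.88
tool_pos: [0.5885, -0.1765, 0.1747]
orientation: [-3.116, -0.392, 0.0]
force: [-0.4, -0.6, 0.5]
opening: 0.0928
gripper_force: 0.0
```

Run:
```python
from h import *
s=telemetry.read_state();print(s['tool_pos'],s['orientation'])
b,e=shot('scene');a,d=shot('top')
def c(im,u,v,w=40,h=30): return cv2.resize(im[v-h:v+h,u-w:u+w],(400,300),interpolation=cv2.INTER_CUBIC)
cv2.imwrite('pics/m5.png',np.clip(np.vstack([np.hstack([c(b,320,247),c(a,210,188)]),np.hstack([c(b,238,198),c(a,343,185)])])*1.5,0,255).astype('uint8'))
```

```text
[ 0.58853658 -0.17650903  0.17472713] [-3.11643258e+00 -3.92497405e-01  2.19088797e-04]
```

View pics/m5.png

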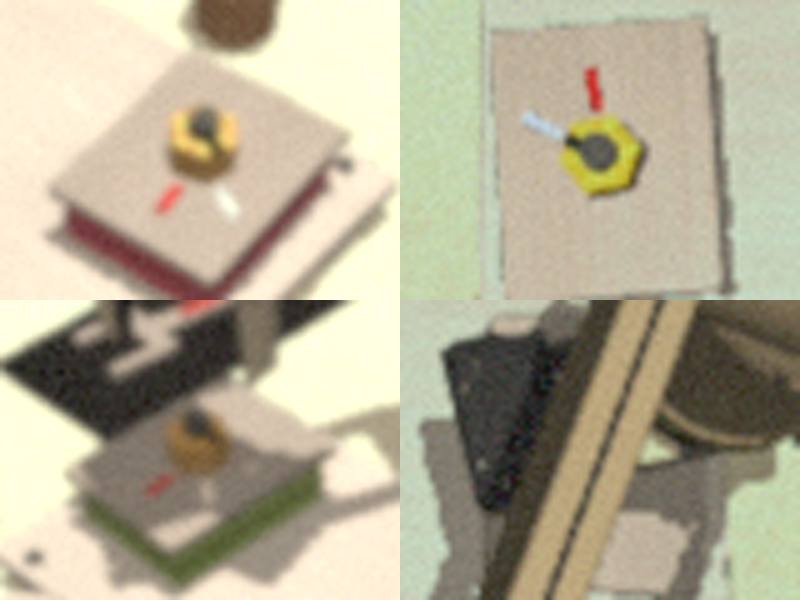

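Pink stripe points at the white line (crop (570,140)). Now the green nut.

>>> {"fn": "send_rows", "kwargs": {"plan": [[[-1,0,0,-0.2,0],[-1,0,0,-0.395,0],[-1,0,0,-0.395,0],[1,0,0,-0.395,0],[1,0,0,-0.395,0],[1,0,0,-0.395,0],[1,0,0,-0.395,0],[1,0,0,-0.395,0],[1,0,0,-0.395,0],[1,0,0,-0.395,0],[1,0,0,-0.395,0],[1,0,0,-0.395,0],[1,0,0,-0.395,0],[1,0,0,-0.395,0],[1,0,0,-0.395,0]]]}}

```text
t: 12.23
tool_pos: [0.5883, -0.1773, 0.0958]
orientation: [-3.116, -0.391, 0.001]
force: [-2.3, 6.6, 4.0]
opening: 0.0358
gripper_force: 30.0
```

>>> {"fn": "send_rows", "kwargs": {"plan": [[[1,0,0,0,-0.085],[1,0,0,0,-0.17],[1,0,0,0,-0.255],[1,0,0,0,-0.34],[1,0,0,0,-0.425],[1,0,0,0,-0.51],[1,0,0,0,-0.595],[1,0,0,0,-0.7],[1,0,0,0,-0.7],[1,0,0,0,-0.7],[1,0,0,0,-0.7]]]}}

```text
t: 13.15
tool_pos: [0.5883, -0.1772, 0.0958]
orientation: [-3.05, 0.751, 0.001]
force: [-2.1, 5.2, 3.2]
opening: 0.0357
gripper_force: 30.0
```

>>> {"fn": "send_rows", "kwargs": {"plan": [[[-1,0,0,0,0],[-1,0,0,0,0],[-1,0,0,0,0],[-1,0,0,0,0],[-1,0,0,0.2,0],[-1,0,0,0.4,0],[-1,-0.1,0.2,0.5,0.1],[-1,-0.1,0.4,0.5,0.2],[-1,-0.1,0.6,0.5,0.3],[-1,-0.1,0.7,0.5,0.36],[-1,-0.1,0.7,0.5,0.36],[-1,-0.1,0.7,0.5,0.36],[-1,-0.1,0.7,0.5,0.36]]]}}

```text
t: 14.23
tool_pos: [0.5685, -0.0385, 0.1958]
orientation: [3.136, -0.168, 0.0]
force: [0.7, 0.1, 0.1]
opening: 0.0929
gripper_force: 0.0
```

Run:
```python
from h import *
s=telemetry.read_state();print(s['tool_pos'],s['orientation'])
b,e=shot('scene');a,d=shot('top')
def c(im,u,v,w=40,h=30): return cv2.resize(im[v-h:v+h,u-w:u+w],(400,300),interpolation=cv2.INTER_CUBIC)
cv2.imwrite('pics/m6.png',np.clip(np.vstack([np.hstack([c(b,238,188),c(a,343,185)]),np.hstack([c(b,402,278),c(a,413,245,56,42)])])*1.5,0,255).astype('uint8'))
```

```text
[ 0.56851293 -0.03845488  0.19580511] [ 3.13640205e+00 -1.68345555e-01  1.39471574e-04]
```

View pics/m6.png

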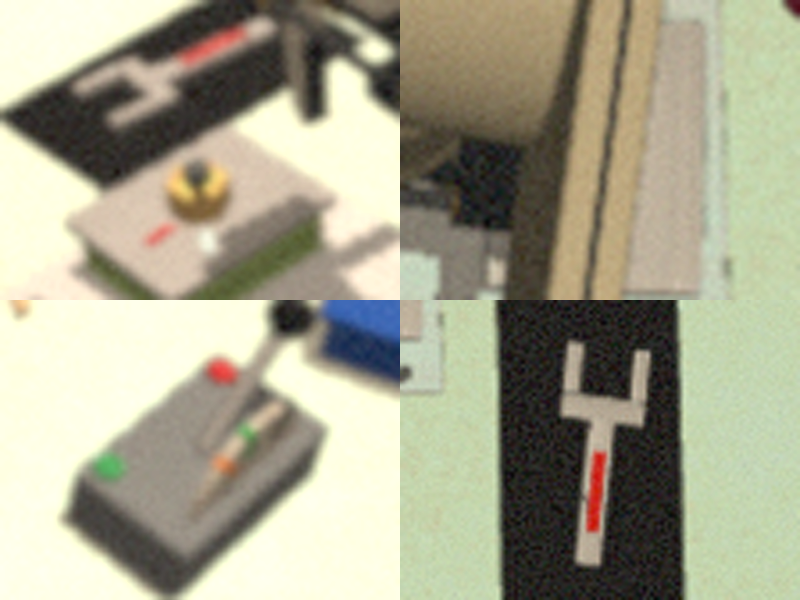

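>>> {"fn": "send_rows", "kwargs": {"plan": [[[-1,-0.1,-0.2,0,0],[-1,-0.2,-0.4,0,0],[-1,-0.3,-0.6,0,0],[-1,-0.33,-0.8,0,0],[-1,-0.33,-0.85,0,0]]]}}

```text
t: 14.75
tool_pos: [0.5002, -0.2132, 0.1959]
orientation: [3.135, -0.174, -0.001]
force: [0.0, -0.2, 0.1]
opening: 0.0931
gripper_force: 0.0
```

>>> {"fn": "send_rows", "kwargs": {"plan": [[[-1,-0.1,-0.2,0,0],[-1,-0.2,-0.4,0,0],[-1,-0.3,-0.6,0,0],[-1,-0.328,-0.8,0,0],[-1,-0.328,-0.845,0,0],[-1,-0.328,-0.845,-0.2,0],[-1,-0.328,-0.845,-0.4,0],[-1,-0.328,-0.845,-0.6,0],[-1,-0.328,-0.845,-0.75,0],[-1,-0.328,-0.845,-0.8,0],[-1,-0.328,-0.845,-0.8,0],[-1,-0.328,-0.845,-0.8,0],[-1,-0.328,-0.845,-0.8,0]]]}}

```text
t: 15.83
tool_pos: [0.4381, -0.3787, 0.0386]
orientation: [3.134, -0.168, 0.005]
force: [0.0, -0.0, -0.3]
opening: 0.093
gripper_force: 0.0
```

>>> {"fn": "send_rows", "kwargs": {"plan": [[[-1,0,0,-0.04,0],[-1,0,0,-0.075,0],[-1,0,0,-0.075,0],[-1,0,0,-0.075,0]]]}}

```text
t: 16.17
tool_pos: [0.4368, -0.3766, 0.0207]
orientation: [-3.137, 0.166, 0.0]
force: [0.0, -0.5, -1.0]
opening: 0.0929
gripper_force: 0.0
```

Tips ≈ 0.7 mm over the mat, no contact. Close on the handle.

>>> {"fn": "send_rows", "kwargs": {"plan": [[[1,0,0,0,0],[1,0,0,0,0],[1,0,0,0,0],[1,0,0,0,0],[1,0,0,0,0],[1,0,0,0,0],[1,0,0,0,0],[1,0,0,0,0],[1,0,0,0,0],[1,0,0,0,0],[1,0,0,0,0],[1,0,0,0,0],[1,0,0,0,0],[1,0,0,0,0],[1,0,0,0,0],[1,0,0,0,0]]], "force": 50}}

```text
t: 17.5
tool_pos: [0.4369, -0.3768, 0.0208]
orientation: [3.137, -0.167, 0.0]
force: [0.7, 0.5, 0.2]
opening: 0.0197
gripper_force: 50.0
```

>>> {"fn": "send_rows", "kwargs": {"plan": [[[1,0,0,0.05,0],[1,0,0,0.2,0],[1,0,0,0.4,0],[1,0,0,0.6,0],[1,0,0,0.6,0],[1,0,0,0.6,0],[1,0,0,0.6,0]]]}}

```text
t: 18.08
tool_pos: [0.4366, -0.3766, 0.1408]
orientation: [-3.137, 0.167, 0.0]
force: [-0.4, -0.3, -2.9]
opening: 0.0193
gripper_force: 50.0
```

Run:
```python
from h import *
s=telemetry.read_state();print(s['tool_pos'],s['orientation'],s['opening'])
b,e=shot('scene');a,d=shot('top')
def c(im,u,v,w=40,h=30): return cv2.resize(im[v-h:v+h,u-w:u+w],(400,300),interpolation=cv2.INTER_CUBIC)
cv2.imwrite('pics/m7.png',np.clip(np.hstack([c(b,238,158),c(a,413,235)])*1.5,0,255).astype('uint8'))
```

```text
[ 0.43663409 -0.37661309  0.14076987] [-3.13708401e+00  1.66707219e-01  1.81358076e-04] 0.019295602286395225
```

View pics/m7.png

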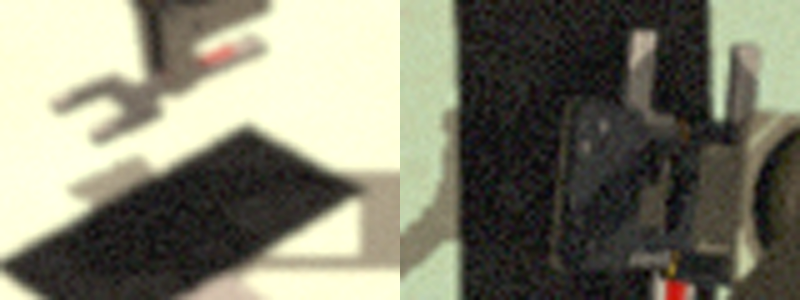

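Run:
```python
from h import *
np.set_printoptions(suppress=True,precision=4)
a,d=load('top')
uv=np.array([373,205])+np.array([(243,31),(345,46)])/5-.4
W=atz('top',uv,.133);print(W);m=W.mean(0)
n=W[1]-W[0];print(np.linalg.norm(n[:2]),'heading',np.degrees(np.arctan2(n[1],n[0]))+90)
h=np.radians(-6.1);o=m-[.014*np.cos(h),.014*np.sin(h),0];t=np.array([.4367,-.3766,.1408])
r=o-t;print('fwd',r[0]*np.cos(h)+r[1]*np.sin(h),'left',-r[0]*np.sin(h)+r[1]*np.cos(h))
for p in [(422,214),(442,217),(441,222),(422,219),(408+0,263)]: print(atd('top',[p],d))
```

```text
[[ 0.5225 -0.3574  0.133 ]
 [ 0.516  -0.407   0.133 ]]
0.050010197830480406 heading -7.441092012671987
fwd 0.06865079949959765 left 0.0032223091209811674
[[ 0.5149 -0.3595  0.1321]]
[[ 0.5083 -0.4079  0.1327]]
[[ 0.4966 -0.4068  0.1289]]
[[ 0.503  -0.3597  0.131 ]]
[[ 0.3938 -0.3683  0.0008]]
```

Wrench held level; jaw origin about 69 mm ahead of the TCP. Go to the standoff before the green nut.

>>> {"fn": "send_rows", "kwargs": {"plan": [[[1,0.05,0.15,0,0.1],[1,0.1,0.3,0,0.2],[1,0.15,0.45,0,0.3],[1,0.2,0.55,0,0.4],[1,0.25,0.677,0,0.5],[1,0.2515,0.677,0,0.6],[1,0.2515,0.677,0,0.64],[1,0.2515,0.677,-0.1,0.64],[1,0.2515,0.677,-0.19,0.64],[1,0.2515,0.677,-0.2175,0.64],[1,0.2515,0.677,-0.2175,0.64],[1,0.2515,0.677,-0.2175,0.64],[1,0.2515,0.677,-0.2175,0.64]]]}}

```text
t: 19.27
tool_pos: [0.4873, -0.2416, 0.0978]
orientation: [3.017, 0.874, 0.0]
force: [-0.4, -0.5, -2.2]
opening: 0.0193
gripper_force: 50.0
```

Run:
```python
from h import *
s=telemetry.read_state();print(s['tool_pos'],s['orientation'],s['opening'],s['force'])
b,e=shot('scene');a,d=shot('top')
def c(im,u,v,w=40,h=30): return cv2.resize(im[v-h:v+h,u-w:u+w],(400,300),interpolation=cv2.INTER_CUBIC)
cv2.imwrite('pics/m8.png',np.clip(np.hstack([c(b,245,195),c(a,343,190)])*1.5,0,255).astype('uint8'))
```

```text
[ 0.48728382 -0.24160894  0.09776623] [3.01746445e+00 8.74009562e-01 6.75066554e-05] 0.019270553260249318 [-0.36814133 -0.51744174 -2.16572789]
```

View pics/m8.png

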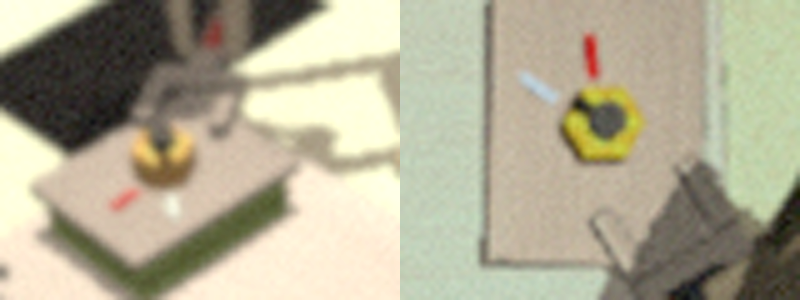

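Run:
```python
from h import *
np.set_printoptions(suppress=True,precision=4)
a,d=load('top')
q=lambda p,z:atz('top',np.array([303,160])+np.array([p])/5-.4,z)[0]
L=q((201,213),.09);R=q((286,166),.09);n=q((203,124),.0970);s=q((206,119),.107)
m=(L+R)/2;h=np.radians(32.3);u=np.array([np.cos(h),np.sin(h),0]);v=np.array([-u[1],u[0],0])
print(L,R,np.linalg.norm(L-R),'head',np.degrees(np.arctan2(*(R-L)[[1,0]]))+90)
for c in(n,s,np.array([.5884,-.1772,0])): print(c,'fwd',(c-m)@u,'left',(c-m)@v)
```

```text
[ 0.545  -0.1764  0.09  ] [ 0.5692 -0.219   0.09  ] 0.04900501608144001 head 29.610003803042034
[ 0.5885 -0.1762  0.097 ] fwd 0.03805707401260502 left 0.0013815255521928407
[ 0.5895 -0.1759  0.107 ] fwd 0.039025061265023905 left 0.0011447672580757347
[ 0.5884 -0.1772  0.    ] fwd 0.037411803402356045 left 0.0006000309084455344
```

>>> {"fn": "send_rows", "kwargs": {"plan": [[[1,0.04,0.026,0,0],[1,0.08,0.052,0,0],[1,0.11,0.072,0,0],[1,0.14,0.091,0,0],[1,0.17,0.11,0,0],[1,0.17,0.11,0,0]]]}}

```text
t: 19.87
tool_pos: [0.5225, -0.2184, 0.0974]
orientation: [-3.017, -0.876, -0.001]
force: [0.1, 0.4, -2.0]
opening: 0.0195
gripper_force: 50.0
```

>>> {"fn": "send_rows", "kwargs": {"plan": [[[1,0.015,0.01,0,0],[1,0.03,0.019,0,0],[1,0.044,0.028,0,0],[1,0.044,0.028,0,0],[1,0.044,0.028,0,0]]]}}

```text
t: 20.28
tool_pos: [0.53, -0.2138, 0.0973]
orientation: [3.017, 0.874, -0.0]
force: [0.2, -0.1, -1.7]
opening: 0.0195
gripper_force: 50.0
```

```bash
cat > arc.py <<'E'
import sys,numpy as np
r,h0,tot,n=map(float,sys.argv[1:5]);n=int(n)
a=np.radians(h0-tot*np.arange(0,n+1)/n);p=-r*np.c_[np.cos(a),np.sin(a)]/.2;p-=p[0]
print([[1,round(x,3),round(y,3),0,round(-tot*i/n/60,3)] for i,(x,y) in enumerate(p)][1:])
E
python3 arc.py .0689 32.1 50 11; python3 arc.py .0689 -17.9 8 4
```

```text
[[1, np.float64(-0.014), np.float64(0.024), 0, -0.076], [1, np.float64(-0.025), np.float64(0.048), 0, -0.152], [1, np.float64(-0.035), np.float64(0.074), 0, -0.227], [1, np.float64(-0.043), np.float64(0.1), 0, -0.303], [1, np.float64(-0.048), np.float64(0.127), 0, -0.379], [1, np.float64(-0.051), np.float64(0.154), 0, -0.455], [1, np.float64(-0.053), np.float64(0.181), 0, -0.53], [1, np.float64(-0.052), np.float64(0.209), 0, -0.606], [1, np.float64(-0.049), np.float64(0.236), 0, -0.682], [1, np.float64(-0.043), np.float64(0.263), 0, -0.758], [1, np.float64(-0.036), np.float64(0.289), 0, -0.833]]
[[1, np.float64(0.004), np.float64(0.011), 0, -0.033], [1, np.float64(0.008), np.float64(0.023), 0, -0.067], [1, np.float64(0.013), np.float64(0.034), 0, -0.1], [1, np.float64(0.018), np.float64(0.045), 0, -0.133]]
```

>>> {"fn": "send_rows", "kwargs": {"plan": [[[1,-0.014,0.024,0,-0.076],[1,-0.025,0.048,0,-0.152],[1,-0.035,0.074,0,-0.227],[1,-0.043,0.1,0,-0.303],[1,-0.048,0.127,0,-0.379],[1,-0.051,0.154,0,-0.455],[1,-0.053,0.181,0,-0.53],[1,-0.052,0.209,0,-0.606],[1,-0.049,0.236,0,-0.682],[1,-0.043,0.263,0,-0.758],[1,-0.036,0.289,0,-0.833],[1,-0.036,0.289,0,-0.833],[1,-0.036,0.289,0,-0.833]]]}}

```text
t: 21.37
tool_pos: [0.5225, -0.1561, 0.0973]
orientation: [3.105, -0.478, -0.001]
force: [-0.6, -0.3, -2.2]
opening: 0.0192
gripper_force: 50.0
```

>>> {"fn": "send_rows", "kwargs": {"plan": [[[1,0.004,0.011,0,-0.033],[1,0.008,0.023,0,-0.067],[1,0.008,0.023,0,-0.067],[1,0.008,0.023,0,-0.067]]]}}

```text
t: 21.7
tool_pos: [0.524, -0.1517, 0.0972]
orientation: [3.086, -0.587, -0.001]
force: [-2.1, 0.4, -2.7]
opening: 0.0192
gripper_force: 50.0
```

>>> {"fn": "send_rows", "kwargs": {"plan": [[[1,0.005,0.011,0,-0.033],[1,0.01,0.022,0,-0.067],[1,0.01,0.022,0,-0.067],[1,0.01,0.022,0,-0.067]]]}}

```text
t: 22.03
tool_pos: [0.5261, -0.1473, 0.0972]
orientation: [3.064, -0.695, -0.001]
force: [-1.4, -1.2, -2.0]
opening: 0.0194
gripper_force: 50.0
```

Run:
```python
from h import *
s=telemetry.read_state();print(s['tool_pos'],s['orientation'],s['force'],s['wrist_torque'])
b,e=shot('scene');a,d=shot('top')
def c(im,u,v,w=40,h=30): return cv2.resize(im[v-h:v+h,u-w:u+w],(400,300),interpolation=cv2.INTER_CUBIC)
cv2.imwrite('pics/m9.png',np.clip(np.hstack([c(b,238,195),c(a,343,190)])*1.5,0,255).astype('uint8'))
```

```text
[ 0.52605787 -0.14727502  0.09721956] [ 3.06364295e+00 -6.94905605e-01 -7.89231031e-04] [-1.40478694 -1.20036283 -1.97304113] [-0.07114197  0.45912244  0.06291794]
```

View pics/m9.png

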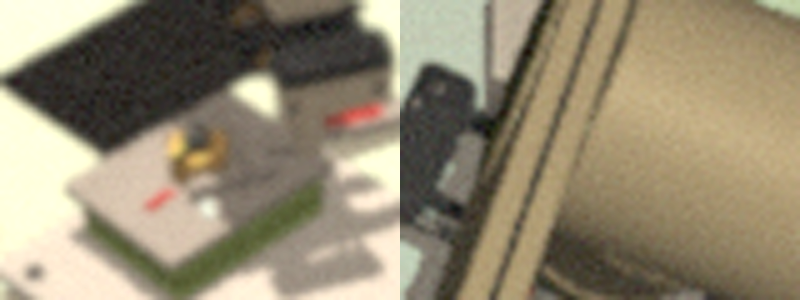

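>>> {"fn": "send_rows", "kwargs": {"plan": [[[1,0.006,0.011,0,-0.033],[1,0.011,0.021,0,-0.067],[1,0.011,0.021,0,-0.067],[1,0.011,0.021,0,-0.067]]]}}

```text
t: 22.47
tool_pos: [0.5283, -0.1429, 0.0972]
orientation: [3.037, -0.803, -0.001]
force: [-2.4, -0.0, -2.1]
opening: 0.0192
gripper_force: 50.0
```

```bash
cat > st.py <<'E'
from h import *
import sys
nx,ny=map(float,sys.argv[1:3])
s=telemetry.read_state();o=s['orientation'];y=2*np.degrees(np.arctan(o[1]/o[0]));u=np.array([np.cos(np.radians(y)),np.sin(np.radians(y))])
r=s['tool_pos'][:2]-[nx,ny];F=-s['force'][:2];T=r[0]*F[1]-r[1]*F[0]-s['wrist_torque'][2]
print('yaw',round(y,2),'pos',s['tool_pos'].round(4),'r',np.linalg.norm(r).round(4),'ang',np.degrees(np.arctan2(-r[1],-r[0])).round(2),'T on nut',T.round(3),'F',s['force'].round(1),'op',s['opening'].round(4))
E
python3 st.py .5884 -.1772
```

```text
Traceback (most recent call last):
  File "st.py", line 6, in <module>
    print('yaw',round(y,2),'pos',s['tool_pos'].round(4),'r',np.linalg.norm(r).round(4),'ang',np.degrees(np.arctan2(-r[1],-r[0])).round(2),'T on nut',T.round(3),'F',s['force'].round(1),'op',s['opening'].round(4))
                                                                                                                                                                                             ^^^^^^^^^^^^^^^^^^
AttributeError: 'float' object has no attribute 'round'
```

```bash
sed -i "s/s\['opening'\].round(4)/round(s['opening'],4)/" st.py; python3 st.py .5884 -.1772
```

```text
yaw -29.61 pos [ 0.5283 -0.1429  0.0972] r 0.0692 ang -29.75 T on nut -0.148 F [-2.4 -0.  -2.1] op 0.0192
```

>>> {"fn": "send_rows", "kwargs": {"plan": [[[1,0.006,0.011,0,-0.033],[1,0.012,0.021,0,-0.067],[1,0.012,0.021,0,-0.067],[1,0.012,0.021,0,-0.067]]]}}

```text
t: 22.8
tool_pos: [0.5312, -0.1394, 0.0975]
orientation: [3.006, -0.908, 0.002]
force: [-1.3, -4.5, -3.1]
opening: 0.0195
gripper_force: 50.0
```

```bash
python3 st.py .5884 -.1772
python3 - <<'E'
from h import *
b,e=shot('scene')
cv2.imwrite('pics/m10.png',np.clip(cv2.resize(b[170:220,208:268],(720,600),interpolation=cv2.INTER_CUBIC)*1.6,0,255).astype('uint8'))
E
```

```text
yaw -33.62 pos [ 0.5312 -0.1394  0.0975] r 0.0686 ang -33.44 T on nut -0.432 F [-1.3 -4.5 -3.1] op 0.0195
```

View pics/m10.png

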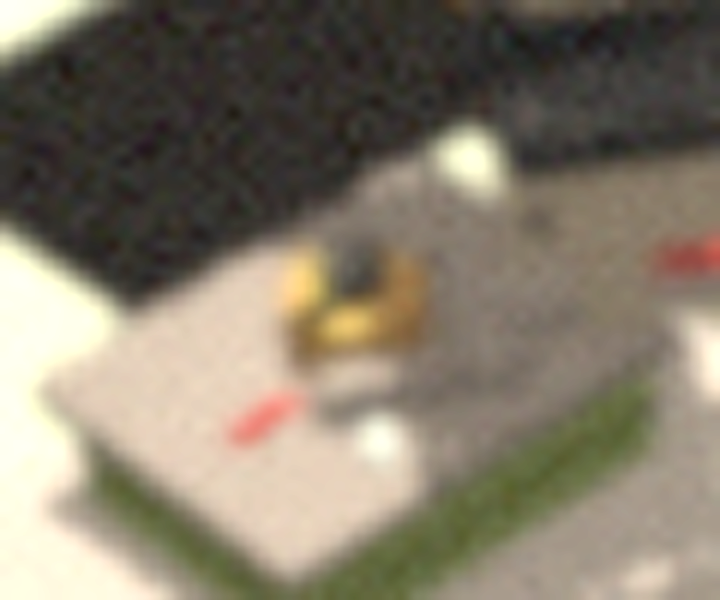

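Run:
```python
from h import *
np.set_printoptions(suppress=True,precision=1)
f=lambda P:(proj('scene',P)-[208,170]+.5)*12
n=np.array([.5886,-.1768])
print('stud',f([*n,.107]))
for th in (1.6,1.7,1.8,1.9):
    a=2.0-th-.009; print(th,*[f([*(n+r*np.array([np.cos(a),np.sin(a)])),.0975]) for r in(.010,.014,.018)])
# darkest direction on nut ring
b,_=load('scene');g=cv2.cvtColor(b,cv2.COLOR_BGR2GRAY).astype(np.float32)
for dd in ((0,0),(1,0),(-1,0)):
  A=np.arange(-10,130,5)
  v=[np.mean([g_ for r in(.012,.014,.016) for g_ in [cv2.getRectSubPix(g,(1,1),tuple(map(float,proj('scene',[*(n+r*np.array([np.cos(np.radians(a)),np.sin(np.radians(a))])),.0972])[0]+dd)))[0,0]]]) for a in A]
  print(dd,dict(zip(A.tolist(),np.round(v).astype(int).tolist())))
```

```text
stud [[348.8 254.2]]
1.6 [[335.1 304.5]] [[328.2 313.5]] [[321.3 322.6]]
1.7 [[331.8 303.5]] [[323.6 312.2]] [[315.4 320.9]]
1.8 [[328.7 302.4]] [[319.3 310.5]] [[309.8 318.8]]
1.9 [[325.8 301. ]] [[315.3 308.6]] [[304.7 316.2]]
(0, 0) {-10: 108, -5: 101, 0: 94, 5: 88, 10: 85, 15: 85, 20: 89, 25: 95, 30: 101, 35: 106, 40: 110, 45: 110, 50: 111, 55: 107, 60: 103, 65: 98, 70: 92, 75: 87, 80: 84, 85: 81, 90: 79, 95: 78, 100: 77, 105: 77, 110: 78, 115: 78, 120: 78, 125: 77}
(1, 0) {-10: 92, -5: 87, 0: 84, 5: 85, 10: 89, 15: 95, 20: 101, 25: 106, 30: 109, 35: 110, 40: 110, 45: 107, 50: 103, 55: 98, 60: 92, 65: 87, 70: 84, 75: 81, 80: 80, 85: 78, 90: 77, 95: 77, 100: 78, 105: 78, 110: 78, 115: 78, 120: 77, 125: 77}
(-1, 0) {-10: 122, -5: 116, 0: 109, 5: 102, 10: 94, 15: 88, 20: 85, 25: 84, 30: 87, 35: 93, 40: 99, 45: 104, 50: 108, 55: 109, 60: 108, 65: 106, 70: 101, 75: 95, 80: 89, 85: 84, 90: 81, 95: 78, 100: 75, 105: 72, 110: 71, 115: 71, 120: 72, 125: 72}
```

>>> {"fn": "send_rows", "kwargs": {"plan": [[[1,0.006,0.01,0,-0.033],[1,0.013,0.02,0,-0.067],[1,0.013,0.02,0,-0.067],[1,0.013,0.02,0,-0.067]]]}}

```text
t: 23.18
tool_pos: [0.5339, -0.136, 0.0976]
orientation: [2.972, -1.013, 0.002]
force: [0.4, -6.4, -4.2]
opening: 0.0194
gripper_force: 50.2
```

```bash
cat > stripe.py <<'E'
from h import *
import sys
# stripe angle by code: stripe angle in world about nut, registering on the stud (dark grey) via template of brass colour centroid
cam,nx,ny,my=sys.argv[1],*map(float,sys.argv[2:5]);n=np.array([nx,ny])
b,_=shot(cam);hsv=cv2.cvtColor(b,cv2.COLOR_BGR2HSV);g=hsv[...,2].astype(np.float32)
A=np.arange(-20,90,2)
for dx in(0,.5,1):
  for dy in (0,.7):
    v=[np.mean([cv2.getRectSubPix(g,(1,1),tuple(map(float,p)))[0,0] for p in proj(cam,[[*(n+r*np.array([np.cos(a),np.sin(a)])),.0972] for r in(.011,.013,.015)])+[dx,dy]]) for a in np.radians(A)]
    k=A[int(np.argmin(v))];print((dx,dy),'stripe',k,'theta',round(2-np.radians(k-my),2))
E
python3 st.py .5884 -.1772; python3 stripe.py scene .5886 -.1768 -.5
```

```text
yaw -37.64 pos [ 0.5339 -0.136   0.0976] r 0.0684 ang -37.1 T on nut -0.751 F [ 0.4 -6.4 -4.2] op 0.0194
(0, 0) stripe 88 theta 0.46
(0, 0.7) stripe 88 theta 0.46
(0.5, 0) stripe 82 theta 0.56
(0.5, 0.7) stripe 88 theta 0.46
(1, 0) stripe 0 theta 1.99
(1, 0.7) stripe 88 theta 0.46
```

```bash
sed -i 's/round(x,3)/float(round(x,3))/;s/round(y,3)/float(round(y,3))/' arc.py; python3 arc.py .0688 -37.3 -16.3 6; python3 -c "
import numpy as np;h=np.radians(-21);print(-.05/.2*np.cos(h),-.05/.2*np.sin(h))"
```

```text
[[1, -0.01, -0.013, 0, 0.045], [1, -0.019, -0.027, 0, 0.091], [1, -0.027, -0.041, 0, 0.136], [1, -0.034, -0.055, 0, 0.181], [1, -0.041, -0.07, 0, 0.226], [1, -0.048, -0.085, 0, 0.272]]
-0.23339510662430044 0.08959198738632507
```

>>> {"fn": "send_rows", "kwargs": {"plan": [[[1,-0.01,-0.013,0,0.045],[1,-0.019,-0.027,0,0.091],[1,-0.027,-0.041,0,0.136],[1,-0.034,-0.055,0,0.181],[1,-0.041,-0.07,0,0.226],[1,-0.048,-0.085,0,0.272],[1,-0.048,-0.085,0,0.272],[1,-0.048,-0.085,0,0.272]]]}}

```text
t: 23.9
tool_pos: [0.525, -0.1518, 0.0979]
orientation: [-3.086, 0.585, -0.004]
force: [4.9, -0.6, -4.5]
opening: 0.0194
gripper_force: 50.0
```

```bash
python3 st.py .5884 -.1772
```

```text
yaw -21.47 pos [ 0.525  -0.1518  0.0979] r 0.0683 ang -21.86 T on nut 0.078 F [ 4.9 -0.6 -4.5] op 0.0194
```

>>> {"fn": "send_rows", "kwargs": {"plan": [[[1,-0.04,0.015,0,0],[1,-0.08,0.031,0,0],[1,-0.12,0.046,0,0],[1,-0.16,0.061,0,0],[1,-0.2,0.077,0,0],[1,-0.235,0.09,0,0],[1,-0.235,0.09,0,0],[1,-0.235,0.09,0.1,0],[1,-0.235,0.09,0.2,0],[1,-0.235,0.09,0.2,0],[1,-0.235,0.09,0.2,0]]]}}

```text
t: 24.82
tool_pos: [0.478, -0.134, 0.1383]
orientation: [3.086, -0.584, 0.005]
force: [-0.1, 0.0, -2.3]
opening: 0.0193
gripper_force: 50.0
```

```bash
python3 st.py .5884 -.1772
python3 - <<'E'
from h import *
b,e=shot('scene');a,d=shot('top')
g=lambda uv:[round(float(x),4) for x in atd('top',[uv],d)[0]]
def c(im,u,v,w=40,h=30): return cv2.resize(im[v-h:v+h,u-w:u+w],(400,300),interpolation=cv2.INTER_CUBIC)
cv2.imwrite('pics/m11.png',np.clip(np.vstack([np.hstack([c(b,238,195),c(a,343,190)]),np.hstack([c(b,300,200,56,42),c(a,300,200,56,42)])])*1.5,0,255).astype('uint8'))
E
```

```text
yaw -21.44 pos [ 0.478  -0.134   0.1383] r 0.1185 ang -21.37 T on nut -0.023 F [-0.1  0.  -2.3] op 0.0193
```

View pics/m11.png

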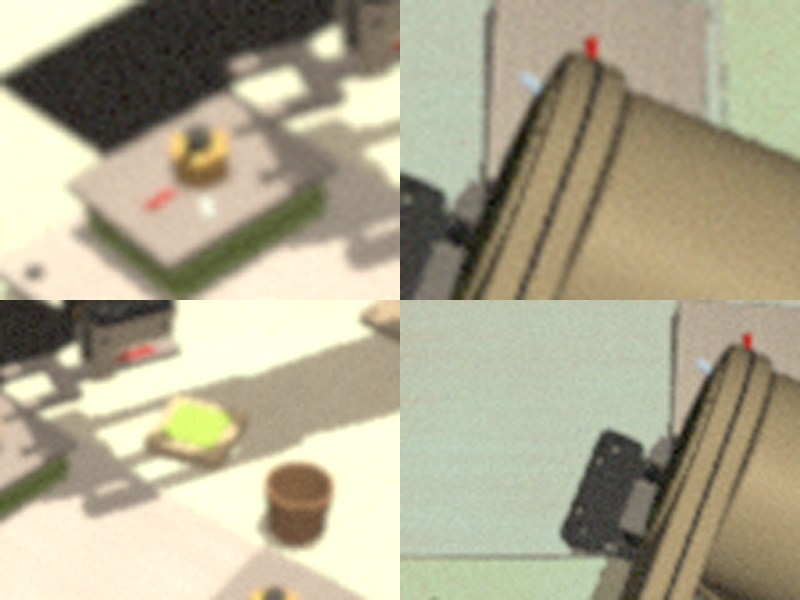

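Green's stripe lies toward the red line. On to the pink standoff.

>>> {"fn": "send_rows", "kwargs": {"plan": [[[1,0,0.15,0,0.1],[1,0,0.3,0,0.2],[1,0,0.45,0,0.3],[1,0,0.55,0,0.4],[1,0,0.55,0,0.5],[1,0,0.55,0,0.5]]]}}

```text
t: 25.42
tool_pos: [0.4759, -0.0223, 0.1356]
orientation: [-3.131, -0.246, 0.004]
force: [-0.2, 0.2, -2.4]
opening: 0.0191
gripper_force: 50.0
```

>>> {"fn": "send_rows", "kwargs": {"plan": [[[1,-0.005,0.15,0,0.1],[1,-0.005,0.3,0,0.2],[1,-0.005,0.45,0,0.3],[1,-0.005,0.526,0,0.4],[1,-0.005,0.526,0,0.476],[1,-0.005,0.526,0,0.476],[1,-0.005,0.526,-0.1,0.476],[1,-0.005,0.526,-0.2,0.476],[1,-0.005,0.526,-0.205,0.476],[1,-0.005,0.526,-0.205,0.476],[1,-0.005,0.526,-0.205,0.476]]]}}

```text
t: 26.33
tool_pos: [0.4759, 0.0809, 0.0966]
orientation: [-2.98, -0.995, 0.001]
force: [0.4, 0.0, -2.6]
opening: 0.0192
gripper_force: 50.0
```

```bash
python3 st.py .572 .1531
python3 - <<'E'
from h import *
np.set_printoptions(suppress=True,precision=4)
a,d=shot('top');K=[]
# jaw visibility: points higher than plate near expected tips
s=telemetry.read_state();t=s['tool_pos'];h=np.radians(37.1)
ys,xs=np.mgrid[150:260,150:300];uv=np.c_[xs.ravel(),ys.ravel()]
P=atd('top',uv,d);u=np.array([np.cos(h),np.sin(h)]);v=np.array([-u[1],u[0]])
r=P[:,:2]-t[:2];f=r@u;l=r@v
for lo in(.06,.065,.07,.075,.08):
    m=(f>lo)&(f<lo+.006)&(abs(l)<.045)&(P[:,2]>.083)&(P[:,2]<.1)
    print(lo,m.sum(),np.sort(l[m]))
E
```

```text
yaw 36.93 pos [0.4759 0.0809 0.0966] r 0.1201 ang 36.92 T on nut 0.012 F [ 0.4  0.  -2.6] op 0.0192
0.06 0 []
0.065 0 []
0.07 0 []
0.075 0 []
0.08 0 []
```

>>> {"fn": "send_rows", "kwargs": {"plan": [[[1,0.035,0.026,0,0],[1,0.07,0.053,0,0],[1,0.1,0.075,0,0],[1,0.13,0.098,0,0],[1,0.15,0.113,0,0],[1,0.15,0.113,0,0]]]}}

```text
t: 26.88
tool_pos: [0.5069, 0.105, 0.0965]
orientation: [-2.978, -1.001, -0.001]
force: [1.0, -0.0, -2.4]
opening: 0.0191
gripper_force: 50.0
```

>>> {"fn": "send_rows", "kwargs": {"plan": [[[1,0.015,0.011,0.005,0],[1,0.03,0.022,0.005,0],[1,0.045,0.034,0.005,0],[1,0.055,0.041,0.005,0],[1,0.055,0.041,0.005,0],[1,0.055,0.041,0.005,0]]]}}

```text
t: 27.38
tool_pos: [0.5169, 0.1124, 0.0973]
orientation: [-2.978, -1.0, 0.0]
force: [-0.5, 0.1, -1.7]
opening: 0.0194
gripper_force: 50.0
```

```bash
python3 st.py .572 .1531;python3 arc.py .0689 37 52 11;python3 arc.py .0689 -15 12 4
```

```text
yaw 37.12 pos [0.5169 0.1124 0.0973] r 0.0685 ang 36.47 T on nut 0.014 F [-0.5  0.1 -1.7] op 0.0194
[[1, -0.016, 0.023, 0, -0.079], [1, -0.03, 0.048, 0, -0.158], [1, -0.042, 0.074, 0, -0.236], [1, -0.052, 0.1, 0, -0.315], [1, -0.06, 0.128, 0, -0.394], [1, -0.065, 0.156, 0, -0.473], [1, -0.069, 0.184, 0, -0.552], [1, -0.069, 0.212, 0, -0.63], [1, -0.068, 0.241, 0, -0.709], [1, -0.064, 0.269, 0, -0.788], [1, -0.058, 0.296, 0, -0.867]]
[[1, 0.005, 0.017, 0, -0.05], [1, 0.011, 0.034, 0, -0.1], [1, 0.018, 0.051, 0, -0.15], [1, 0.026, 0.067, 0, -0.2]]
```

Inserted without resistance; turn.

>>> {"fn": "send_rows", "kwargs": {"plan": [[[1,-0.016,0.023,0,-0.079],[1,-0.03,0.048,0,-0.158],[1,-0.042,0.074,0,-0.236],[1,-0.052,0.1,0,-0.315],[1,-0.06,0.128,0,-0.394],[1,-0.065,0.156,0,-0.473],[1,-0.069,0.184,0,-0.552],[1,-0.069,0.212,0,-0.63],[1,-0.068,0.241,0,-0.709],[1,-0.064,0.269,0,-0.788],[1,-0.058,0.296,0,-0.867],[1,-0.058,0.296,0,-0.867]]]}}

```text
t: 28.38
tool_pos: [0.5056, 0.1717, 0.0975]
orientation: [3.114, -0.413, 0.001]
force: [2.3, -2.4, -3.4]
opening: 0.0195
gripper_force: 50.0
```

```bash
python3 st.py .572 .1531
```

```text
yaw -15.11 pos [0.5056 0.1717 0.0975] r 0.0689 ang -15.64 T on nut -0.041 F [ 2.3 -2.4 -3.4] op 0.0195
```

>>> {"fn": "send_rows", "kwargs": {"plan": [[[1,0.005,0.017,0,-0.05],[1,0.011,0.034,0,-0.1],[1,0.018,0.051,0,-0.15],[1,0.018,0.051,0,-0.15],[1,0.018,0.051,0,-0.15]]]}}

```text
t: 28.8
tool_pos: [0.509, 0.1813, 0.0973]
orientation: [3.074, -0.645, 0.0]
force: [1.3, -3.0, -2.1]
opening: 0.0193
gripper_force: 50.0
```

```bash
python3 st.py .572 .1531
```

```text
yaw -23.7 pos [0.509  0.1813 0.0973] r 0.069 ang -24.11 T on nut -0.097 F [ 1.3 -3.  -2.1] op 0.0193
```

>>> {"fn": "send_rows", "kwargs": {"plan": [[[1,0.006,0.011,0,-0.033],[1,0.012,0.022,0,-0.067],[1,0.012,0.022,0,-0.067],[1,0.012,0.022,0,-0.067]]]}}

```text
t: 29.13
tool_pos: [0.5115, 0.1848, 0.0972]
orientation: [3.048, -0.753, 0.001]
force: [1.4, -6.5, -1.8]
opening: 0.0194
gripper_force: 50.0
```

```bash
python3 st.py .572 .1531
```

```text
yaw -27.75 pos [0.5115 0.1848 0.0972] r 0.0683 ang -27.61 T on nut -0.537 F [ 1.4 -6.5 -1.8] op 0.0194
```

>>> {"fn": "send_rows", "kwargs": {"plan": [[[1,0.006,0.01,0,-0.033],[1,0.013,0.02,0,-0.067],[1,0.013,0.02,0,-0.067],[1,0.013,0.02,0,-0.067]]]}}

```text
t: 29.47
tool_pos: [0.5137, 0.1883, 0.097]
orientation: [3.019, -0.859, 0.0]
force: [0.2, -8.7, -0.7]
opening: 0.0194
gripper_force: 50.3
```

```bash
python3 st.py .572 .1531
```

```text
yaw -31.75 pos [0.5137 0.1883 0.097 ] r 0.0681 ang -31.17 T on nut -0.936 F [ 0.2 -8.7 -0.7] op 0.0194
```

```bash
python3 arc.py .0688 -31.3 -16 6; python3 -c "
import numpy as np;h=np.radians(-15.5);print(-.05/.2*np.cos(h),-.05/.2*np.sin(h))"
```

```text
[[1, -0.008, -0.014, 0, 0.044], [1, -0.015, -0.028, 0, 0.089], [1, -0.022, -0.043, 0, 0.133], [1, -0.028, -0.057, 0, 0.178], [1, -0.033, -0.073, 0, 0.222], [1, -0.038, -0.088, 0, 0.267]]
-0.24090761330215574 0.06680959401956421
```

>>> {"fn": "send_rows", "kwargs": {"plan": [[[1,-0.008,-0.014,0,0.044],[1,-0.015,-0.028,0,0.089],[1,-0.022,-0.043,0,0.133],[1,-0.028,-0.057,0,0.178],[1,-0.033,-0.073,0,0.222],[1,-0.038,-0.088,0,0.267],[1,-0.038,-0.088,0,0.267],[1,-0.038,-0.088,0,0.267]]]}}

```text
t: 30.13
tool_pos: [0.5069, 0.1724, 0.0976]
orientation: [-3.111, 0.435, -0.002]
force: [4.5, -0.8, -2.8]
opening: 0.0194
gripper_force: 50.0
```

```bash
python3 st.py .572 .1531
```

```text
yaw -15.92 pos [0.5069 0.1724 0.0976] r 0.0679 ang -16.51 T on nut 0.011 F [ 4.5 -0.8 -2.8] op 0.0194
```

>>> {"fn": "send_rows", "kwargs": {"plan": [[[1,-0.04,0.011,0,0],[1,-0.08,0.022,0,0],[1,-0.12,0.033,0,0],[1,-0.16,0.044,0,0],[1,-0.2,0.055,0,0],[1,-0.24,0.066,0,0],[1,-0.24,0.066,0,0],[1,-0.24,0.066,0.1,0],[1,-0.24,0.066,0.2,0],[1,-0.24,0.066,0.2,0],[1,-0.24,0.066,0.2,0]]]}}

```text
t: 31.05
tool_pos: [0.4594, 0.1862, 0.1383]
orientation: [-3.11, 0.435, -0.004]
force: [0.4, 0.1, -2.2]
opening: 0.0195
gripper_force: 50.0
```

```bash
python3 st.py .572 .1531
```

```text
yaw -15.91 pos [0.4594 0.1862 0.1383] r 0.1174 ang -16.37 T on nut 0.017 F [ 0.4  0.1 -2.2] op 0.0195
```

>>> {"fn": "send_rows", "kwargs": {"plan": [[[1,-0.02,-0.18,0,0.09],[1,-0.02,-0.36,0,0.18],[1,-0.02,-0.54,0,0.265],[1,-0.025,-0.74,0,0.265],[1,-0.025,-0.935,0,0.265],[1,-0.025,-0.935,0,0.265]]]}}

```text
t: 31.55
tool_pos: [0.4524, -0.0072, 0.1358]
orientation: [3.139, -0.009, -0.003]
force: [-0.0, -0.2, -1.7]
opening: 0.0193
gripper_force: 50.0
```

>>> {"fn": "send_rows", "kwargs": {"plan": [[[1,-0.02,-0.18,0,0],[1,-0.02,-0.36,0,0],[1,-0.02,-0.54,0,0],[1,-0.025,-0.74,0,0],[1,-0.025,-0.935,0,0],[1,-0.025,-0.935,0,0]]]}}

```text
t: 32.05
tool_pos: [0.4474, -0.1939, 0.1361]
orientation: [3.139, -0.008, -0.001]
force: [1.1, -0.0, -2.3]
opening: 0.0191
gripper_force: 50.0
```

>>> {"fn": "send_rows", "kwargs": {"plan": [[[1,-0.02,-0.18,0,0],[1,-0.02,-0.36,0,0],[1,-0.02,-0.54,0,0],[1,-0.025,-0.74,0,0],[1,-0.025,-0.935,0,0],[1,-0.025,-0.935,0,0],[1,-0.025,-0.935,0,0],[1,-0.025,-0.935,0,0]]]}}

```text
t: 32.72
tool_pos: [0.4427, -0.3743, 0.1354]
orientation: [-3.139, 0.002, 0.003]
force: [0.4, 0.4, -2.8]
opening: 0.019
gripper_force: 50.0
```

```bash
python3 st.py .572 .1531
python3 - <<'E'
from h import *
b,e=shot('scene');a,d=shot('top')
def c(im,u,v,w=40,h=30): return cv2.resize(im[v-h:v+h,u-w:u+w],(400,300),interpolation=cv2.INTER_CUBIC)
cv2.imwrite('pics/m12.png',np.clip(np.vstack([np.hstack([c(a,210,188,24,18),c(a,343,185,24,18)]),np.hstack([c(b,320,247,24,18),c(b,238,158,56,42)])])*1.5,0,255).astype('uint8'))
E
```

```text
yaw -0.07 pos [ 0.4427 -0.3743  0.1354] r 0.543 ang 76.23 T on nut -0.2 F [ 0.4  0.4 -2.8] op 0.019
```

View pics/m12.png

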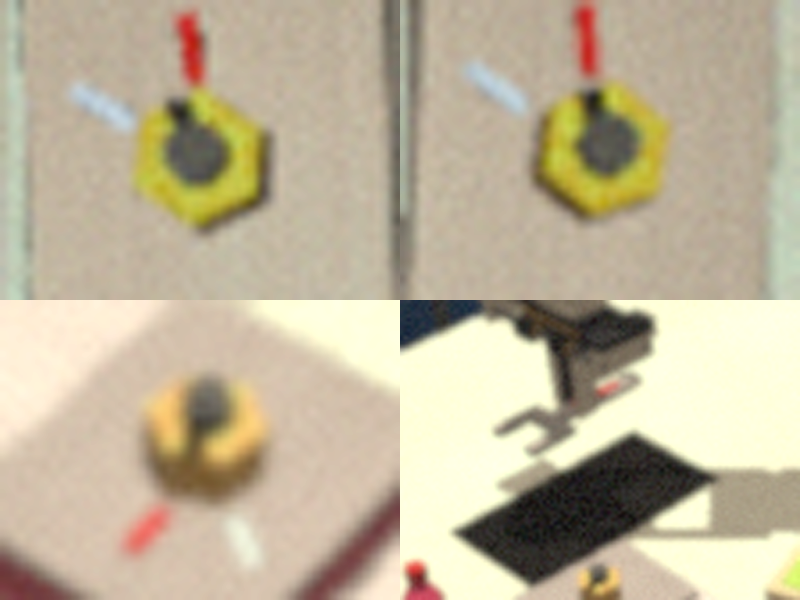

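The pink stripe seems slightly short of red; measuring both by code.

```bash
cat > sa.py <<'E'
from h import *
np.set_printoptions(suppress=True,precision=4)
a,d=load('top')
g=lambda c,z: atz('top',c,z)
for nm,n,my in(('pink',(.572,.1527),4.8),('green',(.5887,-.177),-.5)):
    # rectified patch at z=.097, 0.25 mm/px
    S=np.arange(-.03,.03,.00025);X,Y=np.meshgrid(S,S,indexing='ij')
    P=proj('top',np.c_[n[0]+X.ravel(),n[1]+Y.ravel(),np.full(X.size,.097)]).reshape(*X.shape,2).astype(np.float32)
    im=cv2.remap(a,P[...,0],P[...,1],cv2.INTER_CUBIC);hsv=cv2.cvtColor(im,cv2.COLOR_BGR2HSV)
    br=((hsv[...,0]>18)&(hsv[...,0]<38)&(hsv[...,1]>120)&(hsv[...,2]>70)).astype(np.uint8)
    cnt=max(cv2.findContours(br,cv2.RETR_EXTERNAL,cv2.CHAIN_APPROX_NONE)[0],key=cv2.contourArea);h=cv2.convexHull(cnt)
    m=cv2.moments(h);cx,cy=m['m01']/m['m00'],m['m10']/m['m00'];c=np.array([S[0]+cx*.00025,S[0]+cy*.00025])
    # hex orientation: best 60-periodic support fit
    hp=np.c_[S[0]+h[:,0,1]*.00025,S[0]+h[:,0,0]*.00025]-c
    best=max((np.mean([ (hp@[np.cos(t),np.sin(t)]).max() for t in np.radians(b+60*np.arange(6))])*-1,b) for b in np.arange(0,60,.5))
    V=hsv[...,2].astype(float);R=np.hypot(X-c[0],Y-c[1]);T=np.degrees(np.arctan2(Y-c[1],X-c[0]))
    A=np.arange(-30,130,4);v=[V[(abs(T-t)<4)&(R>.0125)&(R<.0165)].mean() for t in A]
    w=np.clip(np.percentile(v,50)-np.array(v)-10,0,None);st=(w*A).sum()/w.sum()
    print(nm,'ctr',np.array(n)+c,'area(mm2)',cv2.contourArea(h)*.0625,'flat',best,'exp flat at 1.9:',(my-108.9)%60,'stripe',st,'theta',2-np.radians(st-my), 'theta by flat (mod 60deg)',np.radians((my-best[1])%60)+np.radians(60))
    print(dict(zip(A.tolist(),np.round(v).astype(int).tolist())))
E
python3 sa.py
```

```text
pink ctr [0.5729 0.153 ] area(mm2) 1149.59375 flat (np.float64(-0.018605443323423215), np.float64(25.5)) exp flat at 1.9: 15.899999999999991 stripe 24.959003559334935 theta 1.6481590139683493 theta by flat (mod 60deg) 1.733111947230369
{-30: 129, -26: 131, -22: 133, -18: 132, -14: 131, -10: 131, -6: 133, -2: 132, 2: 126, 6: 111, 10: 91, 14: 70, 18: 51, 22: 38, 26: 35, 30: 43, 34: 61, 38: 83, 42: 102, 46: 115, 50: 122, 54: 127, 58: 128, 62: 128, 66: 126, 70: 127, 74: 127, 78: 127, 82: 126, 86: 126, 90: 128, 94: 130, 98: 130, 102: 129, 106: 129, 110: 130, 114: 132, 118: 131, 122: 130, 126: 128}
green ctr [ 0.588  -0.1752] area(mm2) 1159.9375 flat (np.float64(-0.018558436644150998), np.float64(21.0)) exp flat at 1.9: 10.599999999999994 stripe 11.14641984700314 theta 1.796731627600181 theta by flat (mod 60deg) 1.7191493132144147
{-30: 125, -26: 128, -22: 128, -18: 128, -14: 127, -10: 120, -6: 105, -2: 83, 2: 59, 6: 39, 10: 31, 14: 35, 18: 49, 22: 70, 26: 93, 30: 111, 34: 122, 38: 127, 42: 131, 46: 133, 50: 133, 54: 133, 58: 132, 62: 131, 66: 129, 70: 127, 74: 125, 78: 124, 82: 123, 86: 123, 90: 123, 94: 125, 98: 127, 102: 128, 106: 128, 110: 129, 114: 128, 118: 126, 122: 124, 126: 122}
```

```bash
cat > sa2.py <<'E'
import re
src=open('sa.py').read()
from h import *
def run(qd,u,v,w,h,which):
    q=cv2.resize(qd,(2*w,2*h),interpolation=cv2.INTER_AREA)/1.5
    im=np.zeros((420,560,3),np.uint8);im[v-h:v+h,u-w:u+w]=q
    s=src.replace("a,d=load('top')","a=IM").replace("for nm,n,my in(","for nm,n,my in [z for z in (").replace("-.5)):","-.5)) if z[0]==which]:")
    s=re.sub(r"\n    print\(dict.*","",s)
    exec(s,dict(IM=im,which=which))
m=cv2.imread('pics/m1.png');run(m[:300,:400],210,188,40,30,'pink');run(m[:300,400:],343,185,40,30,'green')
m=cv2.imread('pics/m5.png');run(m[:300,400:],210,188,40,30,'pink')
m=cv2.imread('pics/m8.png');run(m[:,400:],343,190,40,30,'green')
m=cv2.imread('pics/m12.png');run(m[:300,:400],210,188,24,18,'pink');run(m[:300,400:],343,185,24,18,'green')
E
python3 sa2.py
```

```text
pink ctr [0.5727 0.1524] area(mm2) 1133.125 flat (np.float64(-0.01845566409027841), np.float64(54.0)) exp flat at 1.9: 15.899999999999991 stripe 103.15741457392485 theta 0.28333927193595554 theta by flat (mod 60deg) 1.2356931104119853
green ctr [ 0.5889 -0.1759] area(mm2) 1147.71875 flat (np.float64(-0.018578831481705044), np.float64(43.5)) exp flat at 1.9: 10.599999999999994 stripe 94.8890589313187 theta 0.3351468512695852 theta by flat (mod 60deg) 1.3264502315156903
pink ctr [0.5725 0.1524] area(mm2) 1129.53125 flat (np.float64(-0.018352297034531676), np.float64(12.5)) exp flat at 1.9: 15.899999999999991 stripe 65.18760302798339 theta 0.9460374997743923 theta by flat (mod 60deg) 1.9600047499896318
green ctr [ 0.5885 -0.1759] area(mm2) 1141.71875 flat (np.float64(-0.018527831568966913), np.float64(2.0)) exp flat at 1.9: 10.599999999999994 stripe 50.11573428793206 theta 1.116588783360998 theta by flat (mod 60deg) 2.050761871093337
pink ctr [0.5729 0.1529] area(mm2) 1151.1875 flat (np.float64(-0.01862263211472748), np.float64(26.0)) exp flat at 1.9: 15.899999999999991 stripe 25.27091746462638 theta 1.6427150893382598 theta by flat (mod 60deg) 1.7243853009703973
green ctr [ 0.588  -0.1752] area(mm2) 1161.3125 flat (np.float64(-0.01858726192514502), np.float64(20.5)) exp flat at 1.9: 10.599999999999994 stripe 10.941386698720486 theta 1.800310131113443 theta by flat (mod 60deg) 1.7278759594743862
```

```bash
cat > rl.py <<'E'
from h import *
np.set_printoptions(suppress=True,precision=4)
def red(im,u,v):
    hsv=cv2.cvtColor(im,cv2.COLOR_BGR2HSV);m=((hsv[...,0]<8)|(hsv[...,0]>172))&(hsv[...,1]>130)&(hsv[...,2]>60)
    k=np.zeros_like(m);k[v-30:v+5,u-20:u+20]=1
    ys,xs=np.nonzero(m&k);P=atz('top',np.c_[xs,ys],.075)[:,:2];c=P.mean(0);w=np.linalg.svd(P-c)[2][0];w*=np.sign(w[0])
    return len(P),c,np.degrees(np.arctan2(w[1],w[0]))
def back(q,u,v,w,h):
    im=np.zeros((420,560,3),np.uint8);im[v-h:v+h,u-w:u+w]=cv2.resize(q,(2*w,2*h),interpolation=cv2.INTER_AREA)/1.5;return im
m1=cv2.imread('pics/m1.png');t,_=load('top')
for nm,n,(u,v),q in(('pink',(.5722,.1527),(210,188),m1[:300,:400]),('green',(.5886,-.1768),(343,185),m1[:300,400:])):
    for tag,im in(('old',back(q,u,v,40,30)),('new',t)):
        k,c,a=red(im,u,v);print(nm,tag,k,c,'dir',a,'from nut',np.degrees(np.arctan2(c[1]-n[1],c[0]-n[0])))
# plate edges now: depth-based mask at z~.075
_,d=load('top')
for nm,(u,v) in(('pink',(210,188)),('green',(343,185))):
    ys,xs=np.mgrid[v-40:v+42,u-36:u+36];P=atd('top',np.c_[xs.ravel(),ys.ravel()],d)
    m=((P[:,2]>.066)&(P[:,2]<.12)).reshape(ys.shape).astype(np.uint8)
    c=max(cv2.findContours(m,0,1)[0],key=cv2.contourArea)
    w=atz('top',c[:,0,:]+[u-36,v-40],.075)[:,:2].astype(np.float32);print(nm,cv2.minAreaRect(w*1000))
E
python3 rl.py
```

```text
pink old 16 [0.609  0.1607] dir 12.227343476011407 from nut 12.241596524338892
pink new 16 [0.6099 0.1602] dir 10.732158195475337 from nut 11.292755201969513
green old 17 [ 0.6271 -0.1739] dir 6.770025631550272 from nut 4.374387940563136
green new 14 [ 0.6254 -0.1746] dir 9.96476344863562 from nut 3.4103666328055695
pink ((572.0732421875, 152.75076293945312), (140.2099609375, 110.41407775878906), 3.7734642028808594)
green ((587.4857177734375, -176.83969116210938), (110.40930938720703, 140.19091796875), 87.267333984375)
```

Both nuts measure ≈1.65–1.75, a bit short of red: redo them with the wrench, this time checking on the return. First green.

>>> {"fn": "send_rows", "kwargs": {"plan": [[[1,0.03,0.18,0,-0.05],[1,0.06,0.36,0,-0.1],[1,0.09,0.54,0,-0.145],[1,0.11,0.7,0,-0.145],[1,0.133,0.877,0,-0.145],[1,0.133,0.877,0,-0.145]]], "force": 60}}

```text
t: 33.32
tool_pos: [0.4703, -0.193, 0.137]
orientation: [-3.13, 0.23, 0.0]
force: [-0.8, -0.1, -1.9]
opening: 0.0188
gripper_force: 60.0
```

>>> {"fn": "send_rows", "kwargs": {"plan": [[[1,0,0.1,0,0],[1,0,0.2,0,0],[1,0,0.2,-0.1,0],[1,0,0.2,-0.19,0],[1,0,0.2,-0.19,0],[1,0,0.2,-0.19,0],[1,0,0.2,-0.19,0]]]}}

```text
t: 33.9
tool_pos: [0.4702, -0.1597, 0.1002]
orientation: [3.132, -0.238, 0.001]
force: [0.5, 0.7, -2.8]
opening: 0.0191
gripper_force: 60.0
```

```bash
python3 st.py .588 -.177
```

```text
yaw -8.7 pos [ 0.4702 -0.1597  0.1002] r 0.119 ang -8.35 T on nut 0.078 F [ 0.5  0.7 -2.8] op 0.0191
```

>>> {"fn": "send_rows", "kwargs": {"plan": [[[1,0,0,-0.015,0],[1,0.04,-0.005,-0.015,0],[1,0.08,-0.01,-0.015,0],[1,0.12,-0.016,-0.015,0],[1,0.16,-0.022,-0.015,0],[1,0.2,-0.027,-0.015,0],[1,0.23,-0.032,-0.015,0],[1,0.248,-0.034,-0.015,0],[1,0.248,-0.034,-0.015,0],[1,0.248,-0.034,-0.015,0]]]}}

```text
t: 34.73
tool_pos: [0.5195, -0.1665, 0.0961]
orientation: [-3.132, 0.239, 0.001]
force: [-0.9, 0.2, -1.0]
opening: 0.0193
gripper_force: 60.0
```

```bash
python3 st.py .588 -.177; python3 arc.py .069 -8.7 16 4;  python3 arc.py .069 -24.7 6 2;python3 arc.py .069 -30.7 6 2
```

```text
yaw -8.71 pos [ 0.5195 -0.1665  0.0961] r 0.0693 ang -8.68 T on nut 0.002 F [-0.9  0.2 -1. ] op 0.0193
[[1, 0.004, 0.024, 0, -0.067], [1, 0.011, 0.047, 0, -0.133], [1, 0.018, 0.07, 0, -0.2], [1, 0.028, 0.092, 0, -0.267]]
[[1, 0.008, 0.016, 0, -0.05], [1, 0.017, 0.032, 0, -0.1]]
[[1, 0.01, 0.015, 0, -0.05], [1, 0.02, 0.03, 0, -0.1]]
```

```bash
cat > ss.py <<'E'
from h import *
import sys
n=np.array(list(map(float,sys.argv[1:3])));b,_=shot('scene');g=b[...,2].astype(np.float32)
# register: best pixel offset making stud-top disc darkest
stud=lambda dx,dy:np.mean([cv2.getRectSubPix(g,(1,1),tuple(map(float,p)))[0,0] for p in proj('scene',[[n[0]+r*np.cos(t),n[1]+r*np.sin(t),.107] for r in(0,.004,.0075) for t in np.arange(0,6.28,.5)])+[dx,dy]])
off=min(((stud(x,y),x,y) for x in np.arange(-2,2.1,.25) for y in np.arange(-2,2.1,.25)))[1:]
A=np.arange(-40,76,2)
v=np.array([np.mean([cv2.getRectSubPix(g,(1,1),tuple(map(float,p)))[0,0] for p in proj('scene',[[*(n+r*np.array([np.cos(a),np.sin(a)])),.0972] for r in(.0125,.0145,.0165)])+off]) for a in np.radians(A)])
i=int(np.argmin(v));print('off',off,'stripe deg',A[i],'vals',v[max(0,i-8):i+9:2].round())
E
python3 ss.py .588 -.177
```

```text
off (np.float64(1.25), np.float64(1.75)) stripe deg -4 vals [108. 103.  98.  95.  93.  94.  96.  98. 102.]
```

>>> {"fn": "send_rows", "kwargs": {"plan": [[[1,0.004,0.024,0,-0.067],[1,0.011,0.047,0,-0.133],[1,0.018,0.07,0,-0.2],[1,0.028,0.092,0,-0.267],[1,0.028,0.092,0,-0.267],[1,0.028,0.092,0,-0.267]]]}}

```text
t: 35.28
tool_pos: [0.5246, -0.1478, 0.0961]
orientation: [-3.069, 0.669, 0.002]
force: [-1.9, 2.2, -3.1]
opening: 0.019
gripper_force: 60.0
```

```bash
python3 st.py .588 -.177; python3 ss.py .588 -.177
```

```text
yaw -24.59 pos [ 0.5246 -0.1478  0.0961] r 0.0698 ang -24.71 T on nut 0.008 F [-1.9  2.2 -3.1] op 0.019
off (np.float64(1.25), np.float64(2.0)) stripe deg -12 vals [103.  99.  96.  95.  95.  95.  97. 100. 103.]
```

>>> {"fn": "send_rows", "kwargs": {"plan": [[[1,0.008,0.016,0,-0.05],[1,0.017,0.032,0,-0.1],[1,0.017,0.032,0,-0.1],[1,0.017,0.032,0,-0.1]]]}}

```text
t: 35.67
tool_pos: [0.528, -0.1416, 0.096]
orientation: [-3.03, 0.828, 0.002]
force: [-2.5, 2.7, -1.6]
opening: 0.0192
gripper_force: 60.0
```

```bash
python3 st.py .588 -.177; python3 ss.py .588 -.177
```

```text
yaw -30.57 pos [ 0.528  -0.1416  0.096 ] r 0.0697 ang -30.5 T on nut -0.061 F [-2.5  2.7 -1.6] op 0.0192
off (np.float64(1.25), np.float64(2.0)) stripe deg -18 vals [102.  97.  94.  92.  91.  92.  94.  97. 100.]
```

>>> {"fn": "send_rows", "kwargs": {"plan": [[[1,0.01,0.015,0,-0.05],[1,0.02,0.03,0,-0.1],[1,0.02,0.03,0,-0.1],[1,0.02,0.03,0,-0.1]]]}}

```text
t: 36.05
tool_pos: [0.5325, -0.1365, 0.0964]
orientation: [2.982, -0.985, 0.001]
force: [-1.6, -1.7, -3.0]
opening: 0.019
gripper_force: 60.1
```

```bash
python3 st.py .588 -.177; python3 ss.py .588 -.177
```

```text
yaw -36.57 pos [ 0.5325 -0.1365  0.0964] r 0.0687 ang -36.11 T on nut -0.463 F [-1.6 -1.7 -3. ] op 0.019
off (np.float64(1.25), np.float64(2.0)) stripe deg 74 vals [99. 96. 94. 91. 89.]
```

The nut follows the wrench with almost no play, so the former return turned it back. Now: only unload, then lift the wrench straight off.

>>> {"fn": "send_rows", "kwargs": {"plan": [[[1,-0.009,-0.014,0,0.045],[1,-0.016,-0.025,0,0.08],[1,-0.016,-0.025,0,0.08],[1,-0.016,-0.025,0,0.08]]]}}

```text
t: 36.43
tool_pos: [0.5297, -0.1407, 0.0965]
orientation: [-3.019, 0.864, -0.001]
force: [1.6, 2.6, -4.0]
opening: 0.019
gripper_force: 60.0
```

```bash
python3 st.py .588 -.177; python3 ss.py .588 -.177
```

```text
yaw -31.95 pos [ 0.5297 -0.1407  0.0965] r 0.0687 ang -31.93 T on nut 0.129 F [ 1.6  2.6 -4. ] op 0.019
off (np.float64(1.25), np.float64(1.75)) stripe deg 74 vals [104. 102.  99.  97.  94.]
```

>>> {"fn": "send_rows", "kwargs": {"plan": [[[1,0,0,0.03,0],[1,0,0,0.06,0],[1,0,0,0.1,0],[1,0,0,0.15,0],[1,0,0,0.2,0],[1,0,0,0.24,0],[1,0,0,0.24,0],[1,0,0,0.24,0]]]}}

```text
t: 37.15
tool_pos: [0.5298, -0.1418, 0.1447]
orientation: [3.019, -0.865, 0.003]
force: [2.9, -4.3, -7.4]
opening: 0.0191
gripper_force: 59.9
```

```bash
python3 st.py .588 -.177; python3 ss.py .588 -.177
```

```text
yaw -31.98 pos [ 0.5298 -0.1418  0.1447] r 0.068 ang -31.17 T on nut -0.274 F [ 2.9 -4.3 -7.4] op 0.0191
off (np.float64(1.25), np.float64(1.75)) stripe deg 74 vals [108. 104.  99.  95.  93.]
```

```bash
cat > wr.py <<'E'
from h import *
np.set_printoptions(suppress=True,precision=3)
s=telemetry.read_state();t=s['tool_pos'];o=s['orientation'];y=2*np.arctan(o[1]/o[0]);u=np.array([np.cos(y),np.sin(y)]);v=np.array([-u[1],u[0]])
print('F',s['force'].round(1),'t',round(s['t'],2))
for cam in('scene','top'):
    a,d=shot(cam);ys,xs=np.mgrid[60:400,120:520];uv=np.c_[xs.ravel(),ys.ravel()];P=atd(cam,uv,d);ok=d[uv[:,1],uv[:,0]]>0
    r=P[:,:2]-t[:2];f=r@u;l=r@v
    for lo in np.arange(-.09,.12,.01):
        m=ok&(f>lo)&(f<lo+.01)&(abs(l)<.036)&(P[:,2]>.036)&(P[:,2]<t[2]+.03)
        if lo>-.06 and lo<0.01: continue
        z=P[m,2]; 
        if m.sum()>2: print(cam,'f%.2f'%lo,m.sum(),'z hist',np.histogram(z,bins=np.arange(.06,.2,.01))[0],'l of top pts',np.percentile(l[m&(P[:,2]>.112)],[5,50,95]) if (m&(P[:,2]>.112)).any() else '')
E
python3 wr.py
```

```text
F [ 4.1 -3.4 -6.6] t 37.2
scene f-0.07 6 z hist [0 0 0 0 0 0 0 0 0 0 3 3 0 0] l of top pts [-0.003  0.008  0.011]
scene f-0.06 12 z hist [0 0 0 0 0 0 0 0 0 1 5 6 0 0] l of top pts [0.001 0.009 0.012]
scene f0.02 65 z hist [ 0 25  0  0  0 20  9  0  0  0  0  0  0  0] l of top pts [-0.022  0.011  0.03 ]
scene f0.03 69 z hist [ 0 22  0  0  9 38  0  0  0  0  0  0  0  0] l of top pts [-0.018  0.009  0.032]
scene f0.04 65 z hist [ 0 26  0  6 29  4  0  0  0  0  0  0  0  0] l of top pts [0.033 0.033 0.033]
scene f0.05 57 z hist [ 0 13  0 29 15  0  0  0  0  0  0  0  0  0] l of top pts 
scene f0.06 57 z hist [ 0  9  4 28 15  1  0  0  0  0  0  0  0  0] l of top pts 
scene f0.07 51 z hist [ 0 11 10 22  8  0  0  0  0  0  0  0  0  0] l of top pts 
scene f0.08 49 z hist [ 0 30  8 11  0  0  0  0  0  0  0  0  0  0] l of top pts 
scene f0.09 47 z hist [ 0 46  1  0  0  0  0  0  0  0  0  0  0  0] l of top pts 
scene f0.10 46 z hist [ 0 46  0  0  0  0  0  0  0  0  0  0  0  0] l of top pts 
scene f0.11 44 z hist [ 0 43  0  0  0  0  0  0  0  0  0  0  0  0] l of top pts 
top f-0.06 5 z hist [0 0 0 0 0 0 0 0 0 0 4 1 0 0] l of top pts [-0.011 -0.01  -0.009]
```

>>> {"fn": "send_rows", "kwargs": {"plan": [[[1,0,0,-0.03,0],[1,0,0,-0.07,0],[1,0,0,-0.11,0],[1,0,0,-0.15,0],[1,0,0,-0.19,0],[1,0.002,0.003,-0.22,-0.01],[1,0.004,0.006,-0.24,-0.02],[1,0.004,0.006,-0.24,-0.02],[1,0.004,0.006,-0.24,-0.02]]]}}

```text
t: 38.05
tool_pos: [0.5294, -0.1393, 0.0965]
orientation: [3.011, -0.896, -0.003]
force: [-6.2, 2.4, 3.7]
opening: 0.0192
gripper_force: 60.0
```

```bash
python3 st.py .588 -.177; python3 wr.py | grep -v 'f0.1'
```

```text
yaw -33.13 pos [ 0.5294 -0.1393  0.0965] r 0.0696 ang -32.76 T on nut -0.132 F [-6.2  2.4  3.7] op 0.0192
F [-6.2  2.4  3.7] t 38.05
scene f-0.08 16 z hist [ 0  2 14  0  0  0  0  0  0  0  0  0  0  0] l of top pts 
scene f-0.07 18 z hist [ 0  3 15  0  0  0  0  0  0  0  0  0  0  0] l of top pts 
scene f-0.06 16 z hist [ 0  3 13  0  0  0  0  0  0  0  0  0  0  0] l of top pts 
scene f0.02 47 z hist [ 1 12 28  0  0  0  0  0  0  0  0  0  0  0] l of top pts 
scene f0.03 48 z hist [ 0  5 41  1  0  0  0  0  0  0  0  0  0  0] l of top pts 
scene f0.04 54 z hist [ 0 17 34  3  0  0  0  0  0  0  0  0  0  0] l of top pts 
scene f0.05 48 z hist [ 0  7 19 20  2  0  0  0  0  0  0  0  0  0] l of top pts 
scene f0.06 48 z hist [ 0  5 16 15 12  0  0  0  0  0  0  0  0  0] l of top pts 
scene f0.07 52 z hist [ 0  5 18 18 11  0  0  0  0  0  0  0  0  0] l of top pts 
scene f0.08 50 z hist [ 0 24 11 14  1  0  0  0  0  0  0  0  0  0] l of top pts 
scene f0.09 43 z hist [ 0 43  0  0  0  0  0  0  0  0  0  0  0  0] l of top pts
```

>>> {"fn": "send_rows", "kwargs": {"plan": [[[1,-0.02,0.013,0,0],[1,-0.04,0.026,0,0],[1,-0.04,0.026,0,0]]]}}

```text
t: 38.4
tool_pos: [0.5257, -0.1366, 0.099]
orientation: [3.009, -0.896, 0.016]
force: [11.0, -7.3, -1.9]
opening: 0.0193
gripper_force: 59.9
```

```bash
python3 st.py .588 -.177; python3 ss.py .588 -.177
```

```text
yaw -33.16 pos [ 0.5257 -0.1366  0.099 ] r 0.0742 ang -32.93 T on nut -0.036 F [11.  -7.3 -1.9] op 0.0193
off (np.float64(1.25), np.float64(2.0)) stripe deg -18 vals [104. 100.  97.  95.  94.  94.  96.  99. 103.]
```

>>> {"fn": "send_rows", "kwargs": {"plan": [[[1,-0.03,0.02,0,0],[1,-0.06,0.039,0,0],[1,-0.06,0.039,0,0]]]}}

```text
t: 38.7
tool_pos: [0.5093, -0.126, 0.0963]
orientation: [-3.011, 0.896, 0.001]
force: [-1.3, -0.1, -2.0]
opening: 0.019
gripper_force: 59.9
```

```bash
python3 st.py .588 -.177; python3 ss.py .588 -.177
```

```text
yaw -33.14 pos [ 0.5093 -0.126   0.0963] r 0.0938 ang -32.94 T on nut -0.084 F [-1.3 -0.1 -2. ] op 0.019
off (np.float64(0.5), np.float64(2.0)) stripe deg -8 vals [99. 95. 92. 88. 87. 89. 90. 94. 98.]
```

>>> {"fn": "send_rows", "kwargs": {"plan": [[[1,-0.035,0.022,0,0],[1,-0.07,0.045,0,0],[1,-0.105,0.068,0,0],[1,-0.105,0.068,0,0],[1,-0.105,0.068,0.1,0],[1,-0.105,0.068,0.2,0],[1,-0.15,0.2,0.2,0.1],[1,-0.2,0.4,0.2,0.2],[1,-0.2,0.6,0.2,0.3],[1,-0.2,0.8,0.2,0.3],[1,-0.2,0.9,0.2,0.3],[1,-0.2,0.9,0.2,0.3]]]}}

```text
t: 39.75
tool_pos: [0.4695, 0.0573, 0.1363]
orientation: [-3.113, 0.407, 0.0]
force: [0.1, -0.5, -2.6]
opening: 0.0187
gripper_force: 59.9
```

>>> {"fn": "send_rows", "kwargs": {"plan": [[[1,-0.086,0.2,0,0.1],[1,-0.086,0.4,0,0.2],[1,-0.086,0.526,0,0.202],[1,-0.086,0.526,0,0.202],[1,-0.086,0.526,0,0.202],[1,-0.086,0.526,0,0.202]]]}}

```text
t: 40.25
tool_pos: [0.4528, 0.1579, 0.1361]
orientation: [3.14, -0.082, -0.001]
force: [-0.4, 0.1, -3.3]
opening: 0.0189
gripper_force: 59.9
```

```bash
python3 st.py .572 .153; python3 wr.py | grep -E 'F|f-0.08|f-0.06|f0.0[2-9]'; python3 sa.py | grep ctr; python3 rl.py | tail -2
```

```text
yaw -3.01 pos [0.4528 0.1579 0.1361] r 0.1193 ang -2.36 T on nut -0.043 F [-0.4  0.1 -3.3] op 0.0189
F [-0.4  0.1 -3.3] t 40.25
scene f-0.08 9 z hist [0 0 0 0 0 0 9 0 0 0 0 0 0 0] l of top pts [-0.004  0.002  0.012]
scene f-0.06 7 z hist [0 0 0 0 0 0 7 0 0 0 0 0 0 0] l of top pts [0.003 0.009 0.012]
scene f0.02 27 z hist [ 0  0  0  0  0  0 27  0  0  0  0  0  0  0] l of top pts [-0.025  0.004  0.032]
scene f0.03 61 z hist [ 0  0  0  0  0  2 58  1  0  0  0  0  0  0] l of top pts [-0.023  0.007  0.034]
scene f0.04 71 z hist [ 0  5  0  0  0  9 57  0  0  0  0  0  0  0] l of top pts [-0.024  0.003  0.032]
scene f0.05 89 z hist [ 0 55  0  0  0  4 30  0  0  0  0  0  0  0] l of top pts [-0.027 -0.016  0.034]
scene f0.06 88 z hist [ 0 61  0  0  0  4 23  0  0  0  0  0  0  0] l of top pts [-0.025  0.023  0.034]
scene f0.07 96 z hist [ 0 63  0  0  0  4 29  0  0  0  0  0  0  0] l of top pts [-0.026  0.024  0.034]
scene f0.08 77 z hist [ 0 53  0  0  0  6 18  0  0  0  0  0  0  0] l of top pts [-0.025  0.002  0.032]
scene f0.09 34 z hist [ 0 34  0  0  0  0  0  0  0  0  0  0  0  0] l of top pts 
top f
[... 562 characters left out ...]
f top pts 
pink ctr [0.5729 0.1528] area(mm2) 1146.0625 flat (np.float64(-0.01888483294126182), np.float64(25.0)) exp flat at 1.9: 15.899999999999991 stripe 25.03797975766003 theta 1.6467806192768684 theta by flat (mod 60deg) 1.7418385934903409
green ctr [ 0.5879 -0.1753] area(mm2) 1163.125 flat (np.float64(-0.018610901758073024), np.float64(11.0)) exp flat at 1.9: 10.599999999999994 stripe -1.4194438296560183 theta 2.0160473221146433 theta by flat (mod 60deg) 1.8936822384138474
pink ((572.0831298828125, 152.81576538085938), (140.13214111328125, 110.42300415039062), 3.709465503692627)
green ((587.4857177734375, -176.83949279785156), (110.40938568115234, 140.1907501220703), 87.26757049560547)
```

Green now measures ≈1.89. Same for pink.

>>> {"fn": "send_rows", "kwargs": {"plan": [[[1,0,0.007,-0.1,0],[1,0,0.007,-0.19,0],[1,0,0.007,-0.195,0],[1,0,0.007,-0.195,0],[1,0,0.007,-0.195,0]]]}}

```text
t: 40.77
tool_pos: [0.4532, 0.1594, 0.098]
orientation: [3.14, -0.085, -0.0]
force: [-0.7, -0.0, -2.0]
opening: 0.0192
gripper_force: 59.9
```

```bash
python3 st.py .572 .153
```

```text
yaw -3.08 pos [0.4532 0.1594 0.098 ] r 0.119 ang -3.06 T on nut -0.036 F [-0.7 -0.  -2. ] op 0.0192
```

>>> {"fn": "send_rows", "kwargs": {"plan": [[[1,0.04,-0.002,0,0],[1,0.08,-0.004,0,0],[1,0.12,-0.006,0,0],[1,0.16,-0.008,0,0],[1,0.2,-0.01,0,0],[1,0.23,-0.012,0,0],[1,0.25,-0.013,0,0],[1,0.25,-0.013,0,0],[1,0.25,-0.013,0,0]]]}}

```text
t: 41.52
tool_pos: [0.5029, 0.1574, 0.0971]
orientation: [3.14, -0.083, -0.001]
force: [0.4, 0.2, -1.8]
opening: 0.0189
gripper_force: 59.9
```

```bash
python3 st.py .572 .153; python3 arc.py .069 -3 16 4;  python3 arc.py .069 -19 6 2;python3 arc.py .069 -25 5 2
```

```text
yaw -3.03 pos [0.5029 0.1574 0.0971] r 0.0692 ang -3.6 T on nut -0.002 F [ 0.4  0.2 -1.8] op 0.0189
[[1, 0.002, 0.024, 0, -0.067], [1, 0.006, 0.048, 0, -0.133], [1, 0.011, 0.071, 0, -0.2], [1, 0.018, 0.094, 0, -0.267]]
[[1, 0.006, 0.017, 0, -0.05], [1, 0.014, 0.033, 0, -0.1]]
[[1, 0.007, 0.013, 0, -0.042], [1, 0.014, 0.027, 0, -0.083]]
```

>>> {"fn": "send_rows", "kwargs": {"plan": [[[1,0.002,0.024,0,-0.067],[1,0.006,0.048,0,-0.133],[1,0.011,0.071,0,-0.2],[1,0.018,0.094,0,-0.267],[1,0.018,0.094,0,-0.267],[1,0.018,0.094,0,-0.267]]]}}

```text
t: 42.02
tool_pos: [0.5062, 0.1761, 0.0972]
orientation: [3.099, -0.516, -0.0]
force: [0.2, -1.1, -2.6]
opening: 0.0189
gripper_force: 59.9
```

>>> {"fn": "send_rows", "kwargs": {"plan": [[[1,0.006,0.017,0,-0.05],[1,0.014,0.033,0,-0.1],[1,0.014,0.033,0,-0.1],[1,0.014,0.033,0,-0.1]]]}}

```text
t: 42.35
tool_pos: [0.5089, 0.1826, 0.0971]
orientation: [3.068, -0.676, -0.001]
force: [-1.6, -1.0, -2.2]
opening: 0.0193
gripper_force: 59.9
```

```bash
python3 st.py .572 .153; python3 ss.py .572 .153
```

```text
yaw -24.85 pos [0.5089 0.1826 0.0971] r 0.0697 ang -25.1 T on nut -0.123 F [-1.6 -1.  -2.2] op 0.0193
off (np.float64(0.75), np.float64(0.5)) stripe deg 8 vals [120. 107.  93.  82.  78.  81.  90. 102. 115.]
```

>>> {"fn": "send_rows", "kwargs": {"plan": [[[1,0.007,0.013,0,-0.042],[1,0.014,0.027,0,-0.083],[1,0.014,0.027,0,-0.083],[1,0.014,0.027,0,-0.083]]]}}

```text
t: 42.73
tool_pos: [0.5121, 0.1871, 0.0972]
orientation: [3.034, -0.81, 0.001]
force: [0.2, -5.4, -3.3]
opening: 0.0193
gripper_force: 59.9
```

```bash
python3 st.py .572 .153; python3 ss.py .572 .153
```

```text
yaw -29.89 pos [0.5121 0.1871 0.0972] r 0.0689 ang -29.65 T on nut -0.506 F [ 0.2 -5.4 -3.3] op 0.0193
off (np.float64(0.5), np.float64(2.0)) stripe deg 0 vals [109.  99.  90.  84.  81.  83.  87.  95. 103.]
```

>>> {"fn": "send_rows", "kwargs": {"plan": [[[1,-0.005,-0.009,0,0.028],[1,-0.01,-0.018,0,0.055],[1,-0.01,-0.018,0,0.055],[1,-0.01,-0.018,0,0.055]]]}}

```text
t: 43.12
tool_pos: [0.5107, 0.1844, 0.0976]
orientation: [-3.056, 0.726, -0.002]
force: [3.4, -1.0, -3.4]
opening: 0.0193
gripper_force: 59.9
```

```bash
python3 st.py .572 .153
```

```text
yaw -26.71 pos [0.5107 0.1844 0.0976] r 0.0689 ang -27.11 T on nut 0.149 F [ 3.4 -1.  -3.4] op 0.0193
```

>>> {"fn": "send_rows", "kwargs": {"plan": [[[1,-0.02,0.01,0,0],[1,-0.04,0.02,0,0],[1,-0.07,0.035,0,0],[1,-0.1,0.05,0,0],[1,-0.14,0.07,0,0],[1,-0.18,0.09,0,0],[1,-0.23,0.115,0,0],[1,-0.23,0.115,0,0],[1,-0.23,0.115,0.1,0],[1,-0.23,0.115,0.2,0],[1,-0.23,0.115,0.2,0],[1,-0.23,0.115,0.2,0]]]}}

```text
t: 44.12
tool_pos: [0.4651, 0.2081, 0.1384]
orientation: [-3.055, 0.725, -0.004]
force: [-0.2, -0.4, -2.5]
opening: 0.0192
gripper_force: 59.9
```

```bash
python3 st.py .572 .153;  python3 wr.py | grep -E 'F|f-0.08|f0.0[28]'; python3 sa.py | grep ctr; python3 rl.py | tail -2
```

```text
yaw -26.7 pos [0.4651 0.2081 0.1384] r 0.1203 ang -27.29 T on nut -0.068 F [-0.2 -0.4 -2.5] op 0.0192
F [-0.2 -0.4 -2.5] t 44.12
scene f0.02 35 z hist [ 0  0  0  0  0  0 30  5  0  0  0  0  0  0] l of top pts [-0.018  0.008  0.032]
scene f0.08 85 z hist [ 0 65  0  0  0  2 16  1  0  0  0  0  0  0] l of top pts [-0.026 -0.016  0.034]
top f-0.08 3 z hist [0 0 0 0 0 0 3 0 0 0 0 0 0 0] l of top pts [0.008 0.009 0.01 ]
top f0.02 6 z hist [0 0 0 0 0 0 6 0 0 0 0 0 0 0] l of top pts [-0.032 -0.008  0.015]
top f0.08 110 z hist [ 0 99  0  0  0  1 10  0  0  0  0  0  0  0] l of top pts [-0.03  -0.022  0.028]
pink ctr [0.5725 0.1528] area(mm2) 1134.71875 flat (np.float64(-0.018346755919440075), np.float64(16.5)) exp flat at 1.9: 15.899999999999991 stripe 13.70597168705454 theta 1.8445614709715041 theta by flat (mod 60deg) 1.8901915799098588
green ctr [ 0.588  -0.1752] area(mm2) 1160.5 flat (np.float64(-0.01863371442726224), np.float64(9.5)) exp flat at 1.9: 10.599999999999994 stripe -1.849564262626486 theta 2.0235543398500817 theta by flat (mod 60deg) 1.9198621771937625
pink ((572.0732421875, 152.75076293945312), (140.2099609375, 110.41407775878906), 3.7734642028808594)
green ((587.4857177734375, -176.83969116210938), (110.40930938720703, 140.19091796875), 87.267333984375)
```

```bash
cp sa.py sb.py
python3 - <<'E'
s=open('sb.py').read()
s=s.replace("a,d=load('top')","a=np.mean([viewer.read_camera('top')[0].astype(float) for _ in range(8)],0).astype(np.uint8)")
s=s.replace("(.572,.1527),4.8","(.57207,.15275),3.8").replace("(.5887,-.177),-.5","(.5875,-.1768),-2.7")
s=s.replace("    # hex ori","    print('hull c',c);c0=c*0\n    # hex ori").replace("R=np.hypot(X-c[0],Y-c[1]);T=np.degrees(np.arctan2(Y-c[1],X-c[0]))","R=np.hypot(X,Y);T=np.degrees(np.arctan2(Y,X))")
open('sb.py','w').write(s)
E
python3 sb.py | grep -v '{'
```

```text
hull c [0.0005 0.0001]
pink ctr [0.5725 0.1528] area(mm2) 1133.28125 flat (np.float64(-0.018356613900912044), np.float64(15.0)) exp flat at 1.9: 14.899999999999991 stripe 13.317539198384035 theta 1.8338876043005767 theta by flat (mod 60deg) 1.8989182261698305
hull c [0.0004 0.0015]
green ctr [ 0.5879 -0.1753] area(mm2) 1158.03125 flat (np.float64(-0.01855492411978979), np.float64(11.0)) exp flat at 1.9: 8.399999999999991 stripe 4.514236289156811 theta 1.874087823737356 theta by flat (mod 60deg) 1.8552849948699721
```

>>> {"fn": "send_rows", "kwargs": {"plan": [[[1,-0.01,-0.18,0,0.09],[1,-0.02,-0.36,0,0.18],[1,-0.03,-0.54,0,0.27],[1,-0.034,-0.74,0,0.36],[1,-0.034,-0.97,0,0.445],[1,-0.034,-0.97,0,0.445]]]}}

```text
t: 45.12
tool_pos: [0.4572, 0.0079, 0.1375]
orientation: [3.139, 0.006, 0.001]
force: [-0.2, -0.4, -1.6]
opening: 0.0192
gripper_force: 59.9
```

>>> {"fn": "send_rows", "kwargs": {"plan": [[[1,-0.02,-0.18,0,0],[1,-0.02,-0.36,0,0],[1,-0.02,-0.54,0,0],[1,-0.034,-0.74,0,0],[1,-0.034,-0.97,0,0],[1,-0.034,-0.97,0,0]]]}}

```text
t: 45.62
tool_pos: [0.4503, -0.1862, 0.1379]
orientation: [3.138, -0.008, 0.002]
force: [1.2, -0.3, -2.5]
opening: 0.0191
gripper_force: 59.9
```

>>> {"fn": "send_rows", "kwargs": {"plan": [[[1,-0.02,-0.18,0,0],[1,-0.02,-0.36,0,0],[1,-0.02,-0.54,0,0],[1,-0.034,-0.74,0,0],[1,-0.034,-0.973,0,0],[1,-0.034,-0.973,0,0],[1,-0.034,-0.973,-0.2,0],[1,-0.034,-0.973,-0.4,0],[1,-0.034,-0.973,-0.5,0],[1,-0.034,-0.973,-0.5,0],[1,-0.034,-0.973,-0.5,0],[1,-0.034,-0.973,-0.5,0]]]}}

```text
t: 46.62
tool_pos: [0.445, -0.3757, 0.0392]
orientation: [3.14, -0.001, 0.003]
force: [-0.0, -0.3, -0.6]
opening: 0.0191
gripper_force: 59.9
```

```bash
python3 st.py .4445 -.3746; python3 wr.py | grep -E 'F|f-0.0[89]|f0.0[2-9]'
```

```text
yaw -0.03 pos [ 0.445  -0.3757  0.0392] r 0.0012 ang 112.95 T on nut 0.008 F [-0.  -0.3 -0.6] op 0.0191
F [-0.  -0.3 -0.6] t 46.62
```

>>> {"fn": "send_rows", "kwargs": {"plan": [[[1,0,0,-0.03,0],[1,0,0,-0.06,0],[1,0,0,-0.07,0],[1,0,0,-0.07,0],[1,0,0,-0.07,0]]]}}

```text
t: 47.13
tool_pos: [0.4439, -0.3752, 0.0235]
orientation: [3.141, -0.001, 0.001]
force: [0.8, -0.2, -0.9]
opening: 0.0194
gripper_force: 59.9
```

>>> {"fn": "send_rows", "kwargs": {"plan": [[[1,0,0,-0.006,0],[1,0,0,-0.011,0],[1,0,0,-0.011,0],[1,0,0,-0.011,0]]]}}

```text
t: 47.47
tool_pos: [0.4439, -0.3753, 0.0223]
orientation: [3.141, -0.001, 0.0]
force: [-3.8, 1.5, 9.1]
opening: 0.0192
gripper_force: 59.9
```

>>> {"fn": "send_rows", "kwargs": {"plan": [[[0.5,0,0,0,0],[-1,0,0,0,0],[-1,0,0,0,0],[-1,0,0,0,0],[-1,0,0,0,0],[-1,0,0,0.1,0],[-1,0,0,0.3,0],[-1,0,0,0.5,0],[-1,0,0,0.7,0],[-1,0,0,0.9,0],[-1,0,0.3,0.9,0],[-1,0,0.6,0.9,0],[-1,0,0.95,0.9,0],[-1,0,0.95,0.9,0]]]}}

```text
t: 48.63
tool_pos: [0.4434, -0.2069, 0.2013]
orientation: [3.141, -0.002, 0.001]
force: [0.2, 0.1, 0.3]
opening: 0.093
gripper_force: 0.0
```

Run:
```python
from h import *
np.set_printoptions(suppress=True,precision=4)
s=telemetry.read_state();print(s['tool_pos'],s['orientation'])
a,d=shot('top');hsv=cv2.cvtColor(a,cv2.COLOR_BGR2HSV)
k=np.zeros(a.shape[:2],bool);k[200:290,387:434]=1
m=(k&(hsv[...,2]>95)).astype(np.uint8)
c=max(cv2.findContours(m,0,1)[0],key=cv2.contourArea);P=atz('top',c[:,0,:],.013)[:,:2]
print(cv2.minAreaRect((P*1000).astype(np.float32)),'x',P[:,0].min(),P[:,0].max(),'y',P[:,1].min(),P[:,1].max())
ys,xs=np.nonzero(m);Q=atd('top',np.c_[xs,ys],d);print('z',np.percentile(Q[:,2],[5,50,95]))
for lo in np.arange(.36,.54,.03): print(lo,np.median(Q[(Q[:,0]>lo)&(Q[:,0]<lo+.03)],0))
```

```text
[ 0.4434 -0.2069  0.2013] [ 3.1414 -0.0023  0.0009]
((474.41461181640625, -371.0505676269531), (124.16085052490234, 178.4580078125), 88.93852996826172) x 0.3841509487485473 0.5629849575077639 y -0.43443966312389176 -0.30785759892076975
z [0.5928 0.6059 0.6153]
0.36 [ 0.3729 -0.3408  0.0127]
0.39 [ 0.4173 -0.193   0.5946]
0.42000000000000004 [ 0.4371 -0.174   0.6034]
0.45000000000000007 [ 0.4634 -0.1729  0.6077]
0.4800000000000001 [ 0.4849 -0.1746  0.6061]
0.5100000000000001 [nan nan nan]
0.5400000000000001 [nan nan nan]
  return _methods._mean(a, axis=axis, dtype=dtype,
  ret = um.true_divide(
```

>>> {"fn": "send_rows", "kwargs": {"plan": [[[-1,0,0.2,0,-0.1],[-1,0,0.4,0,-0.1],[-1,0,0.6,0,-0.1],[-1,-0.03,0.8,0,-0.1],[-1,-0.03,0.963,0,-0.1],[-1,-0.03,0.963,0,-0.1]]]}}

```text
t: 49.18
tool_pos: [0.4373, -0.0108, 0.2012]
orientation: [-3.135, 0.158, -0.001]
force: [0.2, -0.3, -0.4]
opening: 0.0927
gripper_force: 0.0
```

>>> {"fn": "send_rows", "kwargs": {"plan": [[[-1,0,0.2,0,0],[-1,0,0.4,0,0],[-1,0,0.6,0,0],[-1,-0.03,0.8,0,0],[-1,-0.03,0.963,0,0],[-1,-0.03,0.963,0,0]]]}}

```text
t: 49.68
tool_pos: [0.4313, 0.1813, 0.2012]
orientation: [-3.136, 0.158, -0.0]
force: [1.4, 0.1, -0.6]
opening: 0.093
gripper_force: 0.0
```

>>> {"fn": "send_rows", "kwargs": {"plan": [[[-1,0,0.2,0,0],[-1,0,0.4,0,0],[-1,0,0.6,0,0],[-1,-0.036,0.8,0,0],[-1,-0.036,0.963,0,0],[-1,-0.036,0.963,0,0],[-1,-0.036,0.963,0,0],[-1,-0.036,0.963,0,0]]]}}

```text
t: 50.35
tool_pos: [0.4249, 0.3684, 0.2007]
orientation: [3.136, -0.165, -0.001]
force: [1.3, -0.4, -0.3]
opening: 0.0927
gripper_force: 0.0
```

```bash
cat > wm.py <<'E'
from h import *
np.set_printoptions(suppress=True,precision=4)
s=telemetry.read_state();print(s['tool_pos'],s['orientation'])
a,d=shot('top');hsv=cv2.cvtColor(a,cv2.COLOR_BGR2HSV)
k=np.zeros(a.shape[:2],bool);k[200:290,389:432]=1
m=(k&(hsv[...,2]>80)).astype(np.uint8)
cs=sorted(cv2.findContours(m,0,1)[0],key=cv2.contourArea)[-2:]
for c in cs:
    P=atz('top',c[:,0,:],.013)[:,:2];print(cv2.contourArea(c),cv2.minAreaRect((P*1000).astype(np.float32)),'x',P[:,0].min(),P[:,0].max(),'y',P[:,1].min(),P[:,1].max())
ys,xs=np.nonzero(m);Q=atd('top',np.c_[xs,ys],d)
for lo in np.arange(.36,.54,.03): print(lo,np.median(Q[(Q[:,0]>lo)&(Q[:,0]<lo+.03)],0))
E
python3 wm.py 2>/dev/null; python3 sb.py | grep -v '{'
```

```text
[0.4249 0.3684 0.2007] [ 3.1361 -0.1649 -0.0006]
434.0 ((442.8751220703125, -341.6885681152344), (56.90934371948242, 161.2642822265625), 89.1751937866211) x 0.36234088451158697 0.5238695494500799 y -0.3712461924771065 -0.31383218240983135
0.36 [ 0.3756 -0.3406  0.0132]
0.39 [ 0.4045 -0.3404  0.013 ]
0.42000000000000004 [ 0.4349 -0.3404  0.0131]
0.45000000000000007 [ 0.4708 -0.3413  0.0125]
0.4800000000000001 [ 0.4894 -0.3485  0.0127]
0.5100000000000001 [ 0.5163 -0.3604  0.0125]
0.5400000000000001 [nan nan nan]
hull c [0.0004 0.0001]
pink ctr [0.5725 0.1528] area(mm2) 1130.75 flat (np.float64(-0.01836466348212434), np.float64(14.5)) exp flat at 1.9: 14.899999999999991 stripe 13.423132784752514 theta 1.832044648549458 theta by flat (mod 60deg) 1.907644872429802
hull c [0.0005 0.0015]
green ctr [ 0.588  -0.1753] area(mm2) 1156.15625 flat (np.float64(-0.018534739546513315), np.float64(10.5)) exp flat at 1.9: 8.399999999999991 stripe 4.386469940093436 theta 1.8763177672017641 theta by flat (mod 60deg) 1.8640116411299439
```

Wrench lies flat, shifted but fully on the mat (y −0.314…−0.371, mat to −0.305). Nuts both >1.82. Now the lever.

>>> {"fn": "send_rows", "kwargs": {"plan": [[[-1,0,0.008,-0.2,0],[-1,0,0.008,-0.37,0],[-1,0,0.008,-0.39,0],[-1,0,0.008,-0.39,0],[1,0,0.008,-0.39,0],[1,0,0.008,-0.39,0],[1,0,0.008,-0.39,0],[1,0,0.008,-0.39,0],[1,0,0.008,-0.39,0],[1,0,0.008,-0.39,0],[1,0,0.008,-0.39,0],[1,0,0.008,-0.39,0],[1,0,0.008,-0.39,0],[1,0,0.008,-0.39,0],[1,0,0.008,-0.39,0],[1,0,0.008,-0.39,0],[1,0,0.008,-0.39,0]]], "force": 10}}

```text
t: 52.22
tool_pos: [0.4246, 0.3715, 0.1231]
orientation: [-3.136, 0.165, -0.0]
force: [0.4, 2.8, -1.8]
opening: 0.0252
gripper_force: 10.0
```

>>> {"fn": "send_rows", "kwargs": {"plan": [[[1,0.035,-0.003,0.026,0],[1,0.07,-0.007,0.048,0],[1,0.11,-0.011,0.066,0],[1,0.148,-0.015,0.081,0],[1,0.19,-0.02,0.09,0],[1,0.23,-0.024,0.098,0],[1,0.273,-0.028,0.1,0],[1,0.315,-0.033,0.098,0],[1,0.345,-0.036,0.093,0],[1,0.377,-0.04,0.087,0],[1,0.377,-0.04,0.087,0],[1,0.377,-0.04,0.087,0],[1,0.377,-0.04,0.087,0]]]}}

```text
t: 53.3
tool_pos: [0.5011, 0.3642, 0.1416]
orientation: [-3.135, 0.165, -0.003]
force: [1.8, 7.3, 0.6]
opening: 0.0253
gripper_force: 10.0
```

>>> {"fn": "send_rows", "kwargs": {"plan": [[[0.5,0,0,0,0],[0,0,0,0,0],[-1,0,0,0,0],[-1,0,0,0,0],[-1,0,0,0,0],[-1,0,0,0,0],[-1,0,0,0.1,0],[-1,0,0,0.3,0],[-1,0,0,0.5,0],[-1,0,-0.2,0.5,0],[-1,0,-0.4,0.5,0],[-1,0,-0.6,0.5,0],[-1,-0.2,-0.8,0.5,0],[-1,-0.4,-1,0.5,0],[-1,-0.4,-1,0.5,0],[-1,-0.4,-1,0.5,0]]]}}

```text
t: 54.63
tool_pos: [0.4168, 0.1599, 0.2399]
orientation: [3.135, -0.168, -0.003]
force: [0.2, -0.6, -1.0]
opening: 0.0931
gripper_force: 0.0
```

```bash
cat > kn.py <<'E'
from h import *
np.set_printoptions(suppress=True,precision=4)
C={}
for cam in('top','scene'):
    a,d=shot(cam);g=cv2.cvtColor(a,cv2.COLOR_BGR2HSV)[...,2]
    ctr=proj(cam,[.5007,.3627,.1274])[0];u,v=ctr.astype(int);w=14
    m=(g[v-w:v+w,u-w:u+w]<32).astype(np.uint8);m=cv2.morphologyEx(m,cv2.MORPH_OPEN,np.ones((3,3),np.uint8))
    n,l,st,ce=cv2.connectedComponentsWithStats(m)
    print(cam,ctr,[(st[i,4],ce[i]+[u-w,v-w]) for i in range(1,n)])
    i=1+int(np.argmax(st[1:,4]));C[cam]=ce[i]+[u-w,v-w]
o1,r1=ray('top',[C['top']]);o2,r2=ray('scene',[C['scene']])
s=np.linalg.lstsq(np.c_[r1[0],-r2[0]],o2-o1,rcond=None)[0];p=o1+s[0]*r1[0];q=o2+s[1]*r2[0];k=(p+q)/2
dx=(k[0]-.4798)*.9945-(k[1]-.3649)*.105
print('knob',p,q,'lever',.7+np.arctan2(dx,k[2]-.045), 'len',np.hypot(dx,k[2]-.045))
E
python3 kn.py; python3 wm.py 2>/dev/null | head -2
```

```text
top [118.1982 215.6607] [(np.int32(68), array([117.4412, 216.9559]))]
scene [402.6176 260.1067] [(np.int32(31), array([404.4516, 260.7097]))]
knob [0.4978 0.3654 0.1246] [0.4971 0.3664 0.1249] lever 0.9152775033373103 len 0.08166684608220884
[0.4198 0.1624 0.2409] [-3.1367  0.1675 -0.0022]
439.0 ((442.8751220703125, -341.6885681152344), (56.90934371948242, 161.2642822265625), 89.1751937866211) x 0.36234088451158697 0.5238695494500799 y -0.3712461924771065 -0.31383218240983135
```

Run:
```python
from h import *
np.set_printoptions(suppress=True,precision=1)
a,_=load('scene');h=cv2.cvtColor(a,cv2.COLOR_BGR2HSV);t,_=load('top');ht=cv2.cvtColor(t,cv2.COLOR_BGR2HSV)
for nm,H,(u,v) in(('scene',h,(411,274)),('top',ht,(113,220))):
    m=(H[...,0]>45)&(H[...,0]<80)&(H[...,1]>110);k=np.zeros_like(m);k[v-8:v+8,u-8:u+8]=1;ys,xs=np.nonzero(m&k);print(nm,'green',len(xs),xs.mean() if len(xs) else 0,ys.mean() if len(xs) else 0)
    for l in(.05,.15,.25,.35):
      for r in (.040,.046):
        x=r*np.sin(l);P=[.4798+x*.9945+.105*.026,.3649-.105*x+.9945*.025,.045+r*np.cos(l)];print(l,r,proj(nm,P)[0],end=' ')
    print()
```

```text
scene green 0 0 0
0.05 0.04 [411.8 272.8] 0.05 0.046 [412.2 271.4] 0.15 0.04 [410.9 273.7] 0.15 0.046 [411.1 272.5] 0.25 0.04 [409.9 274.7] 0.25 0.046 [410.  273.6] 0.35 0.04 [408.9 275.8] 0.35 0.046 [408.9 274.8] 
top green 3 114.0 217.0
0.05 0.04 [113.2 223.4] 0.05 0.046 [112.3 223.1] 0.15 0.04 [113.5 221.8] 0.15 0.046 [112.6 221.3] 0.25 0.04 [113.8 220.2] 0.25 0.046 [113.1 219.5] 0.35 0.04 [114.3 218.7] 0.35 0.046 [113.5 217.7]
```

```bash
python3 -c "
from h import *
print(order.close_job())"
```

```text
the job is handed in; nothing more can be done
None
```

I handed the job in, but it returned no verdict. By my last camera measurements, the pink nut was at about 1.83–1.90 rad and the green at about 1.86–1.88 (red line needs 1.78; no cream mould). I had to wrench both nuts a second time, because my first return stroke turned them back to about 1.7. The wrench lay released and flat, wholly on its mat but about 35 mm from where I put it down, and the lever stood at about 0.92–0.95 rad (green mark 0.85–1.05).

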